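# Clear the tasting warmer with the serving slice

### The job

Close down the tasting warmer: first flip its toggle fully over to off, away from you, then lift the pot by its overhead handle and set it upright on the middle of the cork trivet, so that it is out of the way of the slice. Then use the serving slice to get under each oatcake on the deck (push it against the back rail) and, low over the white plate, let it slide off to lie inside the rim, overlapping if need be; never touch the oatcakes with the fingers or drop or fling them, keep the pot upright and leave the jars and tape alone. Finally lay the slice back on the middle of its wooden board, along it, either way round, and leave everything so.

Things in the scene. Friction and masses are not known exactly. Their poses are not given: they have to be found in the camera images.
- warmer: food warmer, fixed: slab with a flat steel deck 200 (its x) x 300 (y) mm, surface 30 mm above the table. Origin under the deck's centre at table level; x points away from the robot. A rail along the far edge stands 13 mm above the deck, near face at x = +94 mm; the other edges have no rim. Switch box at the right end: x -15 to 75, y -151 to -203 mm, 46 mm high
- switch (a joint): the warmer's toggle lever, rad: -0.45 leans towards the robot (on), +0.45 leans away from the robot (off); it hinges about the warmer's y axis, 46 mm above the table, goes over centre at 0 and falls to whichever side it leans; needs under 1 N at its tip
- switch_tip (a point): point 55 mm up the toggle lever, on the axis of its black cross grip (22 mm diameter, 30 mm long along the warmer's y)
- pot: closed steel pot, 80 mm diameter, 64 mm high with a 9 mm domed lid, flat base 68 mm, 0.4 kg; origin at the centre of its underside. A rigid handle overhead along its x: a wooden bar 64 long, 16 wide, 16 high mm on two posts; short spout at +y (to 61 mm). It stands on the near half of the deck
- pot_handle (a point): centre of the pot's wooden handle bar, 116 mm above its underside (bar from 108 to 124 mm; the lid below ends at 72 mm)
- trivet: round cork trivet, 92 mm diameter, 8 mm thick, fixed to the table; origin at the centre of its underside
- plate: round white serving plate, loose, 0.6 kg; 180 mm across the rim, 18 mm high, flat inner floor 6 mm above the table and about 73 mm in radius; origin at the centre of its underside
- mat: wooden board for the slice, 210 (its x) x 70 (its y) x 4 mm, fixed to the table; origin at the centre of its underside
- slice: cranked serving slice, 0.16 kg, on the mat. x runs along it to the blade's front edge. Blade x 0 to 75 mm, 56 wide, 2 thick, underside z = 0; a 34 mm wide crank climbs backwards to x = -40, z = 52; handle x -40 to -142, 18 wide (y), z 44 to 66 mm; a thin heel at x = -125 reaches down to z = 0, so it stands level. Origin: middle of the blade's rear edge, underside
- slice_tip (a point): middle of the slice's front edge, underside (x = 75 mm in the slice's frame)
- slice_grip (a point): place to grip the slice: middle of the handle's front part (x = -60, z = 55 mm in the slice's frame)
- slice_mid (a point): point below the tool's middle (x = -35, z = 0 mm in the slice's frame)
- oatcake_0: round rigid oatcake, 66 mm diameter, 10 mm thick, 60 g, lower edge bevelled 4 mm; lies flat on the far half of the deck, up to 20 mm short of the rail. Slippery: it slides off a blade sloping more than about 20 degrees. Origin at the centre of its underside. There may be two or three oatcakes; an absent one reads None
- oatcake_1: round rigid oatcake, 66 mm diameter, 10 mm thick, 60 g, lower edge bevelled 4 mm; lies flat on the far half of the deck, up to 20 mm short of the rail. Slippery: it slides off a blade sloping more than about 20 degrees. Origin at the centre of its underside. There may be two or three oatcakes; an absent one reads None
- oatcake_2: round rigid oatcake, 66 mm diameter, 10 mm thick, 60 g, lower edge bevelled 4 mm; lies flat on the far half of the deck, up to 20 mm short of the rail. Slippery: it slides off a blade sloping more than about 20 degrees. Origin at the centre of its underside. There may be two or three oatcakes; an absent one reads None
- jar_a: jam jar with a grey lid, 70 x 70 x 86 mm, a bystander to be left alone; origin at the centre of its underside
- jar_b: jar with a yellow lid, 60 x 60 x 92 mm, a bystander to be left alone; origin at the centre of its underside
- tape: roll of tape lying flat, 66 x 66 x 24 mm, a bystander to be left alone; origin at the centre of its underside
- service_bell: counter bell, fixed, a dome 84 mm across and 65 mm high between trivet and plate, in the way of low tools; origin at the centre of its underside

How it is judged:
By the outcome, as a careful person would: the job done as asked, in the order asked, and still so for the second after the job is handed in, with the robot touching nothing.
Of oatcake_0, oatcake_1, oatcake_2 only 2 to 3 are there at a start; the rules pass over those that are not, and their reading is None.
At some moment in a run one of plate may be knocked a few centimetres aside while the robot is not near it.
It also fails if it takes over 210 s, if anything falls off the work surface, if the arm or the gripper's body presses on something with over 40 N, if the wrist force passes 120 N, or if a joint passes its speed limit or range.

### The arm

A 7-joint arm with a two-finger parallel gripper is mounted at the origin on a cart in front of the work surface, level with it; the furniture and walls round the work are solid. World frame = base frame: x ahead of the robot, y to its left, z up, the work surface at z = 0. Lengths are in m, angles in rad, forces in N, time in s.
With the tool pointing down it reaches from about 0.35 to 0.9 m from the base axis. Payload 8.1 kg.
Tool frame: the origin (TCP) lies on the centre line of the jaws, within the pads' length; the fingertips stand 11 mm ahead of it and the grasp point (between the pads) lies 8 mm behind it (ctrl.tip_reach is the distance from the TCP to the fingertips, in m); z points along the fingers, y is the line along which they close (so a half turn about z gives the same grasp; the last joint's range is limited). The gripper opens to 85 mm and grips with 20 to 120 N. Pads are 22 mm wide; open, the fingers measure 114 mm over their backs; the gripper's body (76 mm by 85 mm) begins 54 mm behind the grasp point. The pads swing forward as they close: fully open they stand 13 mm farther back than shut.
Start: joints at [-1.293, 0.434, 0.025, 1.573, -0.012, 1.134, -0.075], TCP at [0.232, 0.58, 0.242] pointing down, gripper open.
Joint ranges: [-2.62, 2.62], [-0.44, 2.09], [-1.27, 1.32], [0.08, 2.57], [-1.32, 4.46], [0.12, 2], [-2.74, 2.74]. Speed limits (rad/s): [2.22, 2.22, 3.01, 3.01, 3.14, 3.14, 3.14].

### API

Orientations are given as [roll, pitch, yaw] about the fixed x, y, z axes, in that order (R = Rz(yaw) Ry(pitch) Rx(roll)).
In Python, from cell import monitor, optics, workorder, ctrl gives the robot as it stands.
- The arm moves only by the tool jog_arm, never from a script. Its argument "motion" is a list that holds one entry, the list of rows, each a list of 5 numbers: the shift along the tool's x, y, z in m, then the turn about the tool's z in rad, then the gripper command: -1 is fully open, 1 is shut, values between are in proportion. In form: [[[x, y, z, roll, fingers], ...]]. A call has 1 to 20 rows; each row shifts and turns the commanded pose from where the row before left it, along the tool's axes as they then stand; what a row does not reach is not made up. A row lasts 1/12 s, in which the tool goes at most 41.7 mm and 7.16 degrees, less where a joint would pass 70% of its speed; a pose out of reach is approached as far as the arm can. A call with a gripper value outside its range is refused whole. The fingers move at their own pace and stop on an object; "force" is the grip in N (left out, the last holds). Time passes only in rows, so rows that do not move let the fingers close. It gives the time, the measured TCP pose, the force, the opening and the grip force at its end, in the units of the state.
- monitor.state(): the state, without advancing time (a new reading comes with each control period).
- optics.snapshot(name): name is "scene" or "top"; returns (picture, depth): 420x560x3 uint8, blue, green, red; 420x560 float32, m along the optical axis (not along the pixel's ray), 0 where there is no reading.
- optics.camera_model(name): a dict with "mtx" (3x3 intrinsics, pixels), "world_to_cam" (4x4, takes a point from world to camera coordinates). Camera axes: x right, y down, z forward; pixel columns grow to the right and rows downward; lengths in m; the calibration is good to about 2 mm. A picture is of the moment at which its call begins. camera_model takes no time and is no camera call.
- workorder.hand_in(): hands the job in; it is judged then, once.
The state is a dict: "time_s": time; "joints": joint angles; "dq": joint speeds; "joint_efforts": joint torques, N m; "tool_pos": TCP position; "ee_rot": TCP orientation; "force": force on the tool from outside, world axes, zero at the start; "moment": the same for the moment, N m; "gripper_width": opening from 0.0 (shut) to 1.0 (fully open); "grasp_force": force on a finger pad.
Only numpy, scipy, OpenCV 4.12 (cv2) and the standard library are available. Lean on these libraries where they do the work, as an engineer would, in place of code of your own. Each camera call takes 0.05 s, during which the arm holds its last target. There are 200 camera calls.

## Working session

There is one attempt and no reset: what is moved stays moved. The work goes in short steps, Python scripts to look and compute and a tool call to move; the robot and the scene stay as the last step left them, time stands still between calls to the robot, and variables do not carry over. Pictures are saved under pics/ and viewed, at most 16 in all, crops included, and the job is handed in when it is done.

Besides the shell and the picture viewer there is one more tool, called after ">>>" by a JSON object that holds its "name" and its "arguments", one argument or row to a line. jog_arm: Moves the arm, as the interface text tells. Its arguments: {"type":"object","properties":{"motion":{"type":"array"},"force":{"type":"number"}},"required":["motion"]}

```bash
ls; mkdir -p pics; cat > h.py <<'E'
import numpy as np, cv2
from cell import monitor, optics, workorder, ctrl
def cam(n):
    m=optics.camera_model(n); return np.array(m["mtx"]),np.array(m["world_to_cam"])
def proj(n,p):
    K,T=cam(n); q=T[:3,:3]@np.array(p,float)+T[:3,3]; q=K@q; return q[:2]/q[2]
def ray(n,u,v,z):
    K,T=cam(n); R=T[:3,:3]; c=-R.T@T[:3,3]; d=R.T@np.linalg.inv(K)@np.array([u,v,1.]); return c+d*(z-c[2])/d[2]
def cloud(n,D):
    K,T=cam(n); v,u=np.indices(D.shape); P=np.stack([(u-K[0,2])/K[0,0]*D,(v-K[1,2])/K[1,1]*D,D],-1)
    return (P-T[:3,3])@T[:3,:3]
E
python3 - <<'E'
from h import *
print(monitor.state())
for n in("scene","top"):
    p,d=optics.snapshot(n); cv2.imwrite(f"pics/{n}0.png",p); np.save(f"{n}0.npy",d); print(n,optics.camera_model(n)); 
print(ctrl.tip_reach)
E
```

```text
pics
{'time_s': 0.0, 'joints': array([-1.29262554,  0.43523493,  0.02491484,  1.57413766, -0.01160479,
        1.13399132, -0.07508818]), 'dq': array([-6.94784839e-04,  4.94891243e-04,  9.64194179e-04,  2.65678178e-05,
       -1.07604384e-03,  2.92274397e-04, -8.71593384e-04]), 'joint_efforts': array([-6.77912449e-04, -6.70473576e+01,  1.02480244e+00, -3.16220284e+01,
        1.54858298e-02,  1.23634050e-02, -2.43551159e-05]), 'tool_pos': array([0.23210349, 0.57975478, 0.24150217]), 'ee_rot': array([-3.13997026e+00,  1.18678397e-04,  2.76081426e+00]), 'force': array([-0.88096041,  0.32831507, -0.59155775]), 'moment': array([-0.02416913,  0.00056002, -0.01716384]), 'grasp_force': 0.0, 'gripper_width': 1.0022762173615791}
scene {'mtx': array([[525.41450733,   0.        , 281.04235227],
       [  0.        , 525.41450733, 205.64145167],
       [  0.        ,   0.        ,   1.        ]]), 'world_to_cam': array([[-0.75069399, -0.66045561, -0.01602907,  0.415009  ],
       [-0.50194133,  0.58596133, -0.63616367,  0.37527234],
       [ 0.42955027, -0.46951859, -0.77138762,  1.7461513 ],
       [ 0.        ,  0.        ,  0.        ,  1.        ]])}
top {'mtx': array([[508.37779159,   0.        , 277.68283721],
       [  0.        , 508.37779159, 210.25678907],
       [  0.        ,   0.        ,   1.        ]]), 'world_to_cam': array([[ 0.0082967 , -0.99995659, -0.0042408 , -0.03047597],
       [-0.99931472, -0.00813824, -0.03610904,  0.55285746],
       [ 0.03607296,  0.00453748, -0.99933886,  1.78945995],
       [ 0.        ,  0.        ,  0.        ,  1.        ]])}
0.011
```

View pics/top0.png

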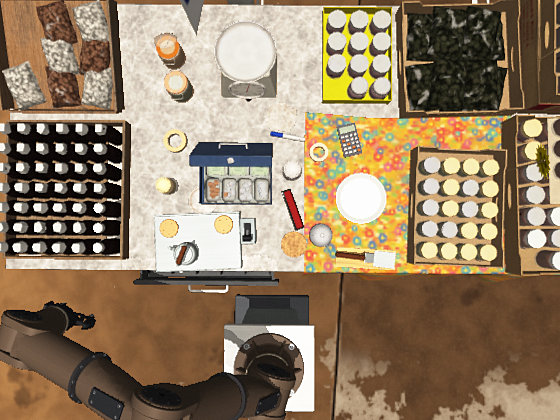

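View pics/scene0.png

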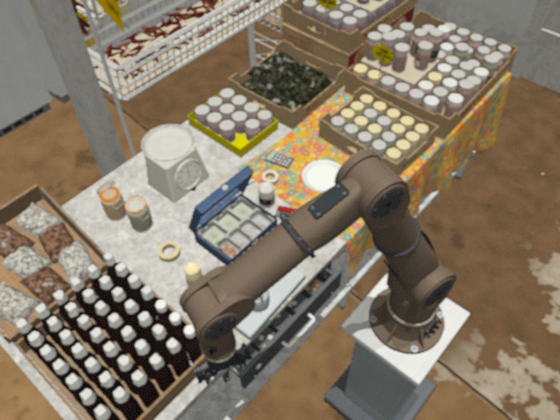

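Top view: warmer spans about cols 155–240, rows 213–265. Oatcakes are at (169,228) and (224,224), pot (185,254), switch (249,232), trivet (294,243), bell (320,235), plate (360,198) and slice on its mat (365,257). In the scene view the arm blocks the warmer.

```bash
python3 - <<'E'
from h import *
p=cv2.imread("pics/top0.png"); c=p[180:280,140:410]
cv2.imwrite("pics/crop0.png",cv2.resize(c,None,fx=2.96,fy=2.96,interpolation=cv2.INTER_CUBIC))
d=np.load("top0.npy"); P=cloud("top",d)
for n,(u,v) in dict(deckc=(200,245),table=(275,225),oat0=(169,228),oat1=(224,224),box=(248,222),triv=(294,243),bell=(320,235),plate=(360,198),blade=(385,259),mat=(340,263),handle=(350,255),pot=(185,254)).items(): print(n,P[v,u].round(4))
E
```

```text
deckc [0.4286 0.2448 0.027 ]
table [ 0.5009 -0.0168 -0.0021]
oat0 [0.4872 0.3524 0.0362]
oat1 [0.5027 0.1603 0.0398]
box [0.5103 0.0768 0.0413]
triv [ 0.4379 -0.0845  0.0095]
bell [ 0.4675 -0.1718  0.0642]
plate [ 0.599  -0.3172  0.0083]
blade [ 0.3844 -0.4052  0.0114]
mat [ 0.3682 -0.2483  0.    ]
handle [ 0.4002 -0.2744  0.067 ]
pot [0.4007 0.2826 0.104 ]
```

View pics/crop0.png

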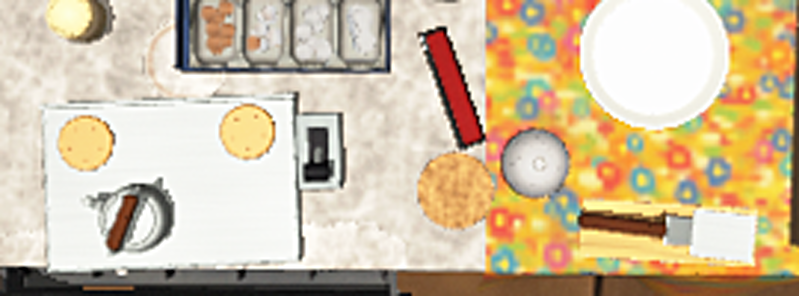

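The crop (scale 2.96, offset 140,180) shows the pot's handle bar roughly along world x with the spout to +y. The lever is still leaning towards the robot. The slice's handle points to +y and its blade to -y. Next I measure these with masks.

```bash
cat > meas.py <<'E'
from h import *
def blobs(n,img,lo,hi,box,amin=20):
    hsv=cv2.cvtColor(img,cv2.COLOR_BGR2HSV); m=cv2.inRange(hsv,lo,hi)
    k=np.zeros_like(m); x0,y0,x1,y1=box; k[y0:y1,x0:x1]=255; m&=k
    cs,_=cv2.findContours(m,cv2.RETR_EXTERNAL,cv2.CHAIN_APPROX_NONE)
    return [c for c in cs if cv2.contourArea(c)>amin]
def world(n,c,z):   # contour to world plane z
    return np.array([ray(n,*q[0],z)[:2] for q in c])
def circ(w):
    (c,r)=cv2.minEnclosingCircle((w*1000).astype(np.float32)); return np.array(c).round(1),round(r,1)
def rect(w):
    (c,s,a)=cv2.minAreaRect((w*1000).astype(np.float32)); return np.array(c).round(1),np.array(s).round(1),round(a,1)
E
python3 - <<'E'
from meas import *
p=cv2.imread("pics/top0.png"); hsv=cv2.cvtColor(p,cv2.COLOR_BGR2HSV)
for n,(u,v) in dict(deck=(200,245),table=(275,225),oat0=(169,228),triv=(294,243),plate=(360,198),blade=(385,259),mat=(338,265),handle=(350,255),pot=(190,254),bar=(183,252),lever=(248,236),box=(248,222)).items(): print(n,hsv[v,u])
d=np.load("top0.npy"); P=cloud("top",d)
np.set_printoptions(linewidth=250)
print((P[228:266:1,172:204,2]*1000).astype(int))
print((P[216:246,238:258,2]*1000).astype(int))
E
```

```text
deck [ 40   3 245]
table [ 21  20 238]
oat0 [ 22 116 250]
triv [ 16 149 226]
plate [  0   0 253]
blade [ 40   3 244]
mat [ 25  96 252]
handle [  9 187 117]
pot [ 45   2 252]
bar [ 10 190 110]
lever [120  20  25]
box [ 55   7 223]
[[  36   47   33 ...   22   25   34]
 [  44   47   36 ...   25   23   38]
 [  47   38 1808 ...   33   34   33]
 ...
 [  31   27   31 ...   33   39   28]
 [  36   23   34 ...   25   31   35]
 [  30   35   28 ...   25   27   29]]
[[ 30  25   9  -4  -5   2   0   0  -7   0   0  -5  -1  -7   1   4   9   1   5   3]
 [ 17  24   3  -6  -4   0  -3  -1   2   2   0   2  -1  -8  -2  -1   1  -2  -1  -5]
 [ 24  25   0  -9  -7   0  -3  41  44  48  47  48  41  40  54  43  -1   3   0   0]
 [ 25  28  47  40  47  43  41  43  39  47  46  43  48  49  41  45  36  -1  -4  -2]
 [ 28  30  51  47  47  46  43  47  41  42  46  46  44  44  52  48  41  -3  -2  -2]
 [ 37  19  41  39  39  43  51  44  45  53  43  41  51  47  47  41  41  -1   0 -12]
 [ 28  30  46  41  45  49  42  45  42  46  41  52  42  45  50  50  41 -10  -7  -5]
 [ 35  27  43  43  42  49  48  43  52  45  43  44  44  39  50
[... 1148 characters left out ...]
04 101  42  49  52  40  21  -4  -2]
 [ 37  35  45  45 109 106 104 100 109 100 106 103 105  55  42  45  42  25  -3   0]
 [ 22  30  44  57 106 106 103 108 106 101 109 105 104  40  46  46  41  31   0   0]
 [ 32  21  39  45  93 112  98  98  95 106 104 106 103  45  40  40  44  36  -2   1]
 [ 33  27  43  48  43 101 105  99 105 105  90  92  98  57  43  47  49  34   2  -3]
 [ 31  35  34  41  41  45  45  48  39  50  43  41  44  55  47  49  42  42  -3   1]
 [ 33  26  21  40  46  44  46  38  41  44  49  39  40  45  38  47  42  22  -6   3]
 [ 29  26  26  45  46  50  -4   2   1  -3  -2   3   1   5  -2   2  -2  -1  -2  -3]
 [ 23  31  34   0  -2   4   3   1  -5  -1   3  -7   4   0  -2  -4   0   0  -3  -4]]
```

```bash
python3 - <<'E'
from meas import *
p=cv2.imread("pics/top0.png"); d=np.load("top0.npy"); P=cloud("top",d)
def zmed(c):
    m=np.zeros(d.shape,np.uint8); cv2.drawContours(m,[c],-1,255,-1); return round(float(np.median(P[...,2][m>0]))*1000,1)
def show(name,lo,hi,box,z,f,amin=20):
    for c in blobs("top",p,lo,hi,box,amin): print(name,f(world("top",c,z)),"zmed",zmed(c))
show("oat",(15,70,150),(30,255,255),(150,205,242,245),.04,circ,60)
show("trivet",(8,100,120),(24,255,255),(270,222,309,262),.008,circ,200)
show("plate",(0,0,235),(180,12,255),(325,160,400,232),.018,circ,400)
show("bar",(0,120,40),(15,255,190),(165,235,210,268),.150,rect)
show("handle",(0,120,40),(15,255,190),(330,245,370,266),.066,rect)
show("blade",(0,0,225),(180,12,255),(370,243,402,275),.006,rect)
show("mat",(18,50,200),(35,200,255),(328,245,400,275),.004,rect)
# height masks
X,Y,Z=P[...,0],P[...,1],P[...,2]; 
def hm(name,x0,x1,y0,y1,z0,z1):
    m=(X>x0)&(X<x1)&(Y>y0)&(Y<y1)&(Z>z0)&(Z<z1); q=P[m]; 
    c,s,a=cv2.minAreaRect((q[:,:2]*1000).astype(np.float32)); print(name,m.sum(),q.mean(0).round(4),np.round(c,1),np.round(s,1),round(a,1))
hm("box",.43,.55,.03,.115,.035,.06)
hm("lever",.43,.55,.03,.115,.085,.13)
hm("bell",.4,.53,-.25,-.12,.02,.1)
hm("warmer",.34,.58,.1,.42,.018,.06)
hm("pot",.34,.46,.22,.33,.06,.2)
hm("bar",.34,.46,.22,.33,.13,.2)
K,T=cam("top"); print("top cam at",-T[:3,:3].T@T[:3,3])
E
```

```text
oat (array([487.5, 353.8]), 32.2) zmed 40.0
oat (array([502.9, 163.5]), 32.4) zmed 39.4
trivet (array([422.2, -93.6]), 62.5) zmed 7.3
plate (array([ 598.6, -317.6]), 89.0) zmed 7.3
bar (array([400.7, 287.9]), array([14.5, 62.6]), 68.9) zmed 152.6
handle (array([ 399.9, -274.6]), array([96.8, 21.1]), 83.8) zmed 67.1
blade (array([ 383.3, -402.1]), array([72.8, 54. ]), 83.8) zmed 6.1
mat (array([ 363.3, -334.4]), array([243.4,  51. ]), 89.6) zmed 2.3
mat (array([ 419.7, -344.8]), array([222.8,  28.2]), 90.0) zmed 1.6
box 329 [0.4847 0.0801 0.0452] [489.6  84.1] [111.1  63.1] 1.0
lever 61 [0.4559 0.0786 0.1025] [455.8  79.3] [27.6 20.4] 89.6
bell 393 [ 0.4639 -0.1794  0.0423] [ 444.5 -188.8] [127.3  77.1] 26.0
warmer 4537 [0.449  0.2454 0.0321] [459.9 253.7] [237.9 308.8] 0.7
pot 448 [0.4014 0.2835 0.1078] [400.2 287.9] [76.3 75.2] 33.4
bar 113 [0.4005 0.288  0.1508] [400.8 288.3] [16.6 79.8] 69.5
top cam at [ 0.48818033 -0.034095    1.80811077]
```

>>> {"name": "jog_arm", "arguments": {
  "motion": [
    [[-0.006, -0.007, 0, 0, 1], [-0.012, -0.014, 0, 0, 1], [-0.018, -0.021, 0, 0, 1], [-0.018, -0.0215, 0, 0, 1], [-0.018, -0.0215, 0, 0, 1], [-0.018, -0.0215, 0, 0, 1], [-0.018, -0.0215, 0, 0, 1], [-0.018, -0.0215, 0, 0, 1], [-0.018, -0.0215, 0, 0, 1], [-0.018, -0.0215, 0, 0, 1], [-0.018, -0.0215, 0, 0, 1], [-0.018, -0.0215, 0, 0, 1], [-0.018, -0.0215, 0, 0, 1], [-0.018, -0.0215, 0, 0, 1], [-0.018, -0.0215, 0, 0, 1], [-0.018, -0.0215, 0, 0, 1], [-0.018, -0.0215, 0, 0, 1], [-0.018, -0.0215, 0, 0, 1], [-0.018, -0.0215, 0, 0, 1], [-0.012, -0.014, 0, 0, 1]]
  ],
  "force": 30
}}

```text
time_s: 1.77
tool_pos: [0.3954, 0.0808, 0.2423]
ee_rot: [-3.141, 0.0, 2.758]
force: [-0.4, -0.7, -0.5]
gripper_width: -0.0
grasp_force: 0.0
```

```bash
cat >> h.py <<'E'
def pose():
    s=monitor.state(); return np.array(s["tool_pos"]),np.array(s["ee_rot"])
def to_tool(dw,yaw):
    c,s_=np.cos(yaw),np.sin(yaw); return np.array([dw[0]*c+dw[1]*s_, dw[0]*s_-dw[1]*c, -dw[2]])
def goto(*t):
    p,e=pose(); s=monitor.state(); print("t",round(s["time_s"],2),"pos",p.round(4),"rpy",e.round(4),"q",s["joints"].round(2),"F",s["force"].round(1),"w",round(s["gripper_width"],3),"gf",round(s["grasp_force"],1))
    for x in t:
        d=to_tool(np.array(x)-p,e[2]); print(x,"tool shift",d.round(4)); p=np.array(x)
E
python3 -c "
from h import *
goto((.40,.079,.24),(.40,.079,.098))"
```

```text
t 1.77 pos [0.3954 0.0808 0.2423] rpy [-3.1415e+00  1.0000e-04  2.7583e+00] q [-0.65  0.06  0.34  2.09 -0.02  1.    0.89] F [-0.4 -0.7 -0.5] w -0.0 gf 0.0
(0.4, 0.079, 0.24) tool shift [-0.0049  0.0001  0.0023]
(0.4, 0.079, 0.098) tool shift [0.    0.    0.142]
```

>>> {"name": "jog_arm", "arguments": {
  "motion": [
    [[0, 0, 0.015, 0, 1], [0, 0, 0.02, 0, 1], [0, 0, 0.02, 0, 1], [0, 0, 0.02, 0, 1], [0, 0, 0.02, 0, 1], [0, 0, 0.02, 0, 1], [0, 0, 0.02, 0, 1], [0, 0, 0.01, 0, 1], [-0.0093, 0.0037, 0, 0, 1], [-0.0093, 0.0037, 0, 0, 1], [-0.0093, 0.0037, 0, 0, 1], [-0.0093, 0.0037, 0, 0, 1], [-0.0093, 0.0037, 0, 0, 1], [-0.0093, 0.0037, 0, 0, 1], [-0.0093, 0.0037, 0, 0, 1], [-0.0093, 0.0037, 0, 0, 1], [0, 0, 0, 0, 1]]
  ]
}}

```text
time_s: 3.18
tool_pos: [0.4783, 0.0838, 0.0976]
ee_rot: [3.141, 0.002, 2.76]
force: [0.4, -0.3, 0.1]
gripper_width: -0.004
grasp_force: 0.0
```

```bash
python3 -c "
from h import *
goto()
for n in ('scene','top'):
    p,d=optics.snapshot(n); cv2.imwrite(f'pics/{n}1.png',p); np.save(f'{n}1.npy',d)
p=cv2.imread('pics/scene1.png'); cv2.imwrite('pics/s1c.png',cv2.resize(p[120:360,140:400],None,fx=2.4,fy=2.4,interpolation=cv2.INTER_CUBIC))
"
```

```text
t 3.18 pos [0.4783 0.0838 0.0976] rpy [3.1406e+00 2.2000e-03 2.7603e+00] q [-0.51  0.4   0.3   2.09 -0.18  0.67  1.1 ] F [ 0.4 -0.3  0.1] w -0.004 gf 0.0
```

View pics/s1c.png

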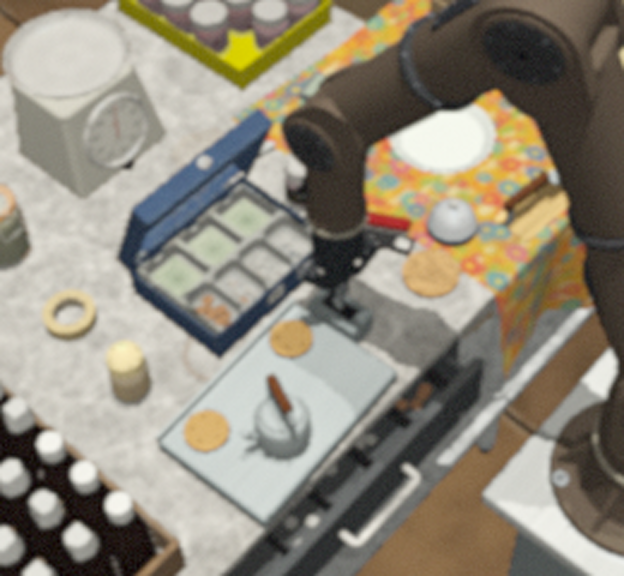

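The crop shows both oatcakes, the pot, the trivet and the bell clearly. The wrist hides the lever, so I back off and check it.

>>> {"name": "jog_arm", "arguments": {
  "motion": [
    [[0.015, -0.006, 0, 0, 1], [0.02, -0.008, 0, 0, 1], [0.01, -0.004, -0.01, 0, 0], [0, 0, -0.02, 0, -1], [0, 0, -0.025, 0, -1], [0, 0, -0.025, 0, -1], [0, 0, -0.025, 0, -1], [0.01, 0.012, -0.02, 0, -1], [0.01, 0.015, -0.01, 0, -1], [0.01, 0.018, 0, 0, -1], [0.01, 0.018, 0, 0, -1], [0.01, 0.018, 0, 0, -1], [0, 0.015, 0, 0, -1], [0, 0.015, 0, 0, -1], [0, 0.01, 0, 0, -1]]
  ]
}}

```text
time_s: 4.53
tool_pos: [0.4264, 0.216, 0.2322]
ee_rot: [3.141, 0.0, 2.761]
force: [0.2, 0.1, -0.2]
gripper_width: 1.0
grasp_force: 0.0
```

```bash
python3 - <<'E'
from meas import *
im={};D={}
for n in ('scene','top'):
    im[n],D[n]=optics.snapshot(n); cv2.imwrite(f'pics/{n}2.png',im[n]); np.save(f'{n}2.npy',D[n])
P=cloud("top",D["top"]); X,Y,Z=P[...,0],P[...,1],P[...,2]
m=(X>.43)&(X<.55)&(Y>.05)&(Y<.11)&(Z>.085)&(Z<.13); print("lever",m.sum(),P[m].mean(0).round(4))
# two-view bar triangulation: ends by centroid
def tri(a,b):
    A=[]
    for n,(u,v) in (("scene",a),("top",b)):
        K,T=cam(n); M=K@T[:3]; A+= [u*M[2]-M[0], v*M[2]-M[1]]
    x=np.linalg.svd(np.array(A))[2][-1]; return x[:3]/x[3]
def cen(c): 
    M=cv2.moments(c); return M["m10"]/M["m00"],M["m01"]/M["m00"]
def one(n,lo,hi,c0,r):
    bs=blobs(n,im[n],lo,hi,(int(c0[0]-r),int(c0[1]-r),int(c0[0]+r),int(c0[1]+r)),10); return max(bs,key=cv2.contourArea)
B=((0,110,30),(16,255,200)); O=((13,60,120),(30,255,255))
for name,g,lohi,r in (("bar",(.4,.288,.15),B,13),("oat0",(.4875,.3538,.04),O,16),("oat1",(.503,.1635,.04),O,16),("trivet",(.438,-.085,.008),((8,100,120),(24,255,255)),15)):
    try:
        c=[one(n,*lohi,proj(n,g),r) for n in ("scene","top")]; print(name,tri(cen(c[0]),cen(c[1])).round(4),[cv2.contourArea(q) for q in c],proj("scene",g).round())
        if name=="bar":
            for n,q in zip(("scene","top"),c): print(rect(world(n,q,.154)))
    except Exception as e: print(name,e)
goto()
E
```

```text
lever 59 [0.5031 0.0803 0.1027]
bar max() iterable argument is empty
oat0 [0.4893 0.3544 0.0378] [223.5, 222.5] [226. 299.]
oat1 [0.5024 0.1639 0.0377] [186.5, 248.5] [261. 260.]
trivet [ 0.434  -0.0875  0.0127] [372.5, 523.0] [319. 232.]
t 4.63 pos [0.4266 0.2158 0.2321] rpy [-3.1415e+00  3.0000e-04  2.7617e+00] q [-0.8   0.2   0.26  1.95 -0.06  1.    0.68] F [ 0.3 -0.5 -0.8] w 0.998 gf 0.0
```

```bash
python3 - <<'E'
from meas import *
s=cv2.imread("pics/scene1.png"); t=cv2.imread("pics/top0.png")
def tri(a,b):
    A=[]
    for n,(u,v) in (("scene",a),("top",b)):
        K,T=cam(n); M=K@T[:3]; A+= [u*M[2]-M[0], v*M[2]-M[1]]
    x=np.linalg.svd(np.array(A))[2][-1]; return x[:3]/x[3]
def cen(c):
    M=cv2.moments(c); return np.array([M["m10"]/M["m00"],M["m01"]/M["m00"]])
g=proj("scene",(.4,.288,.15)); print(g)
cs=blobs("scene",s,(0,90,30),(18,255,210),(int(g[0]-18),int(g[1]-18),int(g[0]+18),int(g[1]+18)),15)
ct=blobs("top",t,(0,120,40),(15,255,190),(165,235,210,268),15)
for a in cs: print("bar 3d",tri(cen(a),cen(ct[0])).round(4),cv2.contourArea(a),rect(world("scene",a,.15)))
print(rect(world("top",ct[0],.154)))
# trivet fit circle from left arc: edge of cork vs grey table
hsv=cv2.cvtColor(t,cv2.COLOR_BGR2HSV); crop=t[222:264,274:316]
print(circ(np.array([ray("top",u,v,.008)[:2] for u,v in [(281,244),(294,231),(294,257)]])))
for v in (236,240,244,248,252): print(v,[tuple(hsv[v,u]) [:2] for u in range(278,312,1)])
E
```

```text
[256.49499706 283.75135942]
bar 3d [0.4006 0.2891 0.1486] 32.0 (array([402.6, 290. ]), array([10. , 55.2]), 68.9)
(array([400.9, 287.1]), array([14.5, 62.5]), 68.9)
(array([434.3, -84.5]), 45.9)
236 [(np.uint8(19), np.uint8(28)), (np.uint8(21), np.uint8(29)), (np.uint8(20), np.uint8(29)), (np.uint8(15), np.uint8(29)), (np.uint8(17), np.uint8(24)), (np.uint8(16), np.uint8(43)), (np.uint8(15), np.uint8(150)), (np.uint8(17), np.uint8(149)), (np.uint8(19), np.uint8(134)), (np.uint8(18), np.uint8(139)), (np.uint8(15), np.uint8(151)), (np.uint8(15), np.uint8(148)), (np.uint8(16), np.uint8(142)), (np.uint8(16), np.uint8(146)), (np.uint8(15), np.uint8(152)), (np.uint8(15), np.uint8(149)), (np.uint8(15), np.uint8(150)), (np.uint8(18), np.uint8(134)), (np.uint8(20), np.uint8(129)), (np.uint8(20), np.uint8(130)), (np.uint8(18), np.uint8(136)), (np.uint8(18), np.uint8(141)), (np.uint8(16), np.uint8(151)), (np.uint8(16), np.uint8(143)), (np.uint8(17), np.uint8(143)), (np.uint8(16), np.uint8(150)), (np.uint8(16), np.uint8(154)), (np.uint8(19), np.uint8(168)), (np.uint8(19), np.uint8(181)), (np.uin
[... 3657 characters left out ...]
8(18), np.uint8(135)), (np.uint8(15), np.uint8(153)), (np.uint8(17), np.uint8(141)), (np.uint8(17), np.uint8(140)), (np.uint8(16), np.uint8(145)), (np.uint8(16), np.uint8(150)), (np.uint8(16), np.uint8(146)), (np.uint8(16), np.uint8(142)), (np.uint8(16), np.uint8(146)), (np.uint8(17), np.uint8(142)), (np.uint8(19), np.uint8(135)), (np.uint8(17), np.uint8(142)), (np.uint8(17), np.uint8(144)), (np.uint8(18), np.uint8(138)), (np.uint8(15), np.uint8(144)), (np.uint8(19), np.uint8(166)), (np.uint8(13), np.uint8(174)), (np.uint8(4), np.uint8(183)), (np.uint8(8), np.uint8(179)), (np.uint8(18), np.uint8(182)), (np.uint8(14), np.uint8(181)), (np.uint8(9), np.uint8(180)), (np.uint8(8), np.uint8(179))]
```

```bash
python3 -c "
from h import *
goto((.401,.2885,.232),(.401,.2885,.138),(.401,.2885,.24),(.4345,-.0845,.24),(.4345,-.0845,.117))"
```

```text
t 4.63 pos [0.4266 0.2158 0.2321] rpy [-3.1415e+00  3.0000e-04  2.7617e+00] q [-0.8   0.2   0.26  1.95 -0.06  1.    0.68] F [ 0.3 -0.5 -0.8] w 0.998 gf 0.0
(0.401, 0.2885, 0.232) tool shift [0.0507 0.058  0.0001]
(0.401, 0.2885, 0.138) tool shift [0.    0.    0.094]
(0.401, 0.2885, 0.24) tool shift [ 0.     0.    -0.102]
(0.4345, -0.0845, 0.24) tool shift [-0.1694 -0.334  -0.    ]
(0.4345, -0.0845, 0.117) tool shift [0.    0.    0.123]
```

>>> {"name": "jog_arm", "arguments": {
  "motion": [
    [[0.01, 0.011, 0, 0, -1], [0.015, 0.018, 0, 0, -1], [0.015, 0.018, 0, 0, -1], [0.0107, 0.011, 0, 0, -1], [0, 0, 0, 0, -1], [0, 0, 0.015, 0, -1], [0, 0, 0.02, 0, -1], [0, 0, 0.02, 0, -1], [0, 0, 0.02, 0, -1], [0, 0, 0.015, 0, -1], [0, 0, 0.004, 0, -1], [0, 0, 0, 0, -1], [0, 0, 0, 0, 0], [0, 0, 0, 0, 1], [0, 0, 0, 0, 1], [0, 0, 0, 0, 1], [0, 0, 0, 0, 1], [0, 0, 0, 0, 1]]
  ],
  "force": 60
}}

```text
time_s: 6.13
tool_pos: [0.4005, 0.2878, 0.1388]
ee_rot: [3.14, 0.0, 2.761]
force: [0.7, 1.0, -0.0]
gripper_width: 0.179
grasp_force: 58.8
```

```bash
python3 -c "
from h import *
goto((.401,.2885,.138))"
```

```text
t 6.13 pos [0.4005 0.2878 0.1388] rpy [3.1404e+00 5.0000e-04 2.7609e+00] q [-0.89  0.34  0.2   2.03 -0.09  0.78  0.56] F [ 0.7  1.  -0. ] w 0.179 gf 58.8
(0.401, 0.2885, 0.138) tool shift [-0.0002  0.0008  0.0008]
```

>>> {"name": "jog_arm", "arguments": {
  "motion": [
    [[0, 0, -0.005, 0, 1], [0, 0, -0.01, 0, 1], [0, 0, -0.02, 0, 1], [0, 0, -0.02, 0, 1], [0, 0, -0.02, 0, 1], [0, 0, -0.015, 0, 1], [0, 0, -0.01, 0, 1], [-0.004, -0.008, 0, 0, 1], [-0.008, -0.016, 0, 0, 1], [-0.011, -0.022, 0, 0, 1], [-0.011, -0.022, 0, 0, 1], [-0.011, -0.022, 0, 0, 1], [-0.011, -0.022, 0, 0, 1], [-0.011, -0.022, 0, 0, 1], [-0.011, -0.022, 0, 0, 1], [-0.011, -0.022, 0, 0, 1], [-0.011, -0.022, 0, 0, 1], [-0.011, -0.022, 0, 0, 1], [-0.011, -0.022, 0, 0, 1], [-0.011, -0.022, 0, 0, 1]]
  ]
}}

```text
time_s: 7.8
tool_pos: [0.4235, -0.0109, 0.2375]
ee_rot: [-3.141, -0.001, 2.76]
force: [-0.1, 0.2, -4.6]
gripper_width: 0.174
grasp_force: 58.8
```

>>> {"name": "jog_arm", "arguments": {
  "motion": [
    [[-0.011, -0.022, 0, 0, 1], [-0.011, -0.022, 0, 0, 1], [-0.01, -0.02, 0, 0, 1], [-0.005, -0.01, 0, 0, 1], [0, 0, 0, 0, 1], [0, 0, 0, 0, 1]]
  ]
}}

```text
time_s: 8.3
tool_pos: [0.4305, -0.0922, 0.2376]
ee_rot: [-3.141, -0.002, 2.758]
force: [0.6, 0.3, -4.1]
gripper_width: 0.174
grasp_force: 58.9
```

```bash
python3 -c "
from h import *
goto((.4345,-.0845,.24),(.4345,-.0845,.1175))"
```

```text
t 8.3 pos [ 0.4305 -0.0922  0.2376] rpy [-3.1410e+00 -1.6000e-03  2.7585e+00] q [-0.37  0.13  0.52  2.03 -0.08  0.99  1.38] F [ 0.6  0.3 -4.1] w 0.174 gf 58.9
(0.4345, -0.0845, 0.24) tool shift [-0.0008  0.0086 -0.0024]
(0.4345, -0.0845, 0.1175) tool shift [0.     0.     0.1225]
```

>>> {"name": "jog_arm", "arguments": {
  "motion": [
    [[-0.0005, 0.004, 0, 0, 1], [-0.0003, 0.0046, 0.005, 0, 1], [0, 0, 0.015, 0, 1], [0, 0, 0.02, 0, 1], [0, 0, 0.02, 0, 1], [0, 0, 0.02, 0, 1], [0, 0, 0.015, 0, 1], [0, 0, 0.01, 0, 1], [0, 0, 0.006, 0, 1], [0, 0, 0.003, 0, 1], [0, 0, 0.002, 0, 1], [0, 0, 0.001, 0, 1], [0, 0, 0, 0, 1]]
  ]
}}

```text
time_s: 9.38
tool_pos: [0.4359, -0.0835, 0.1216]
ee_rot: [3.141, 0.001, 2.761]
force: [-0.6, -1.2, -3.8]
gripper_width: 0.176
grasp_force: 58.9
```

```bash
python3 -c "
from h import *
goto((.4345,-.0845,.1168))"
```

```text
t 9.38 pos [ 0.4359 -0.0835  0.1216] rpy [3.1412e+00 7.0000e-04 2.7610e+00] q [-0.31  0.32  0.47  2.17 -0.22  0.7   1.5 ] F [-0.6 -1.2 -3.8] w 0.176 gf 58.9
(0.4345, -0.0845, 0.1168) tool shift [ 0.001  -0.0014  0.0048]
```

>>> {"name": "jog_arm", "arguments": {
  "motion": [
    [[0.001, -0.0014, 0.001, 0, 1], [0, 0, 0.001, 0, 1], [0, 0, 0.001, 0, 1], [0, 0, 0.001, 0, 1], [0, 0, 0.001, 0, 1], [0, 0, 0.0005, 0, 1], [0, 0, 0, 0, 1]]
  ]
}}

```text
time_s: 9.97
tool_pos: [0.4346, -0.0846, 0.1168]
ee_rot: [3.14, 0.001, 2.761]
force: [-4.5, 1.6, 16.2]
gripper_width: 0.173
grasp_force: 61.7
```

```bash
python3 -c "
from h import *
goto((.4345,-.0845,.1168))"
```

```text
t 9.97 pos [ 0.4346 -0.0846  0.1168] rpy [3.1404e+00 7.0000e-04 2.7605e+00] q [-0.3   0.32  0.46  2.18 -0.23  0.68  1.51] F [-4.5  1.6 16.2] w 0.173 gf 61.7
(0.4345, -0.0845, 0.1168) tool shift [0.0001 0.0001 0.    ]
```

>>> {"name": "jog_arm", "arguments": {
  "motion": [
    [[0, 0, -0.0006, 0, 1], [0, 0, 0, 0, 0.3], [0, 0, 0, 0, 0], [0, 0, 0, 0, -0.5], [0, 0, 0, 0, -1], [0, 0, 0, 0, -1], [0, 0, -0.01, 0, -1], [0, 0, -0.02, 0, -1], [0, 0, -0.02, 0, -1], [0, 0, -0.02, 0, -1], [0, 0, -0.02, 0, -1], [0, 0, -0.015, 0, -1], [0.015, 0.006, 0, 0, -1], [0.02, 0.01, 0, 0, -1], [0.025, 0.01, 0, 0, -1]]
  ]
}}

```text
time_s: 11.22
tool_pos: [0.3885, -0.0382, 0.2217]
ee_rot: [3.141, 0.001, 2.759]
force: [0.2, 1.0, 0.2]
gripper_width: 1.004
grasp_force: 0.0
```

```bash
python3 - <<'E'
from meas import *
im={};D={}
for n in ('scene','top'):
    im[n],D[n]=optics.snapshot(n); cv2.imwrite(f'pics/{n}3.png',im[n]); np.save(f'{n}3.npy',D[n])
goto()
a=cv2.resize(im['top'][180:280,230:410],None,fx=4.2,fy=4.2,interpolation=cv2.INTER_CUBIC)
cv2.imwrite("pics/c3.png",a[:, :756])
p=im["top"]
for c in blobs("top",p,(0,110,30),(15,255,200),(280,225,312,262),10): print("bar",rect(world("top",c,.132)))
for c in blobs("top",p,(0,120,40),(15,255,190),(330,245,370,266)): print("handle",rect(world("top",c,.066)))
E
```

```text
t 11.32 pos [ 0.3854 -0.0361  0.221 ] rpy [ 3.1411e+00 -2.4000e-03  2.7635e+00] q [-0.49  0.05  0.47  2.16 -0.03  0.94  1.19] F [ 0.5 -0.8  1.1] w 0.999 gf 0.0
bar (array([434. , -82.9]), array([13.4, 62.1]), 67.2)
bar (array([495.7, -97.2]), array([ 9.9, 26.4]), 0.5)
handle (array([ 398.2, -274.5]), array([96.9, 18.9]), 82.7)
```

View pics/c3.png

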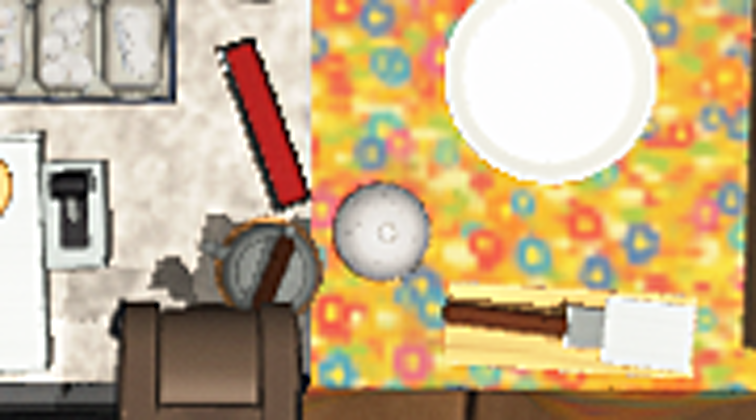

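The crop shows the pot upright on the trivet, bar centred at (434,-83) mm against a trivet centre of (434.5,-84.5). The lever now leans away, at px (247,227). The slice is undisturbed on its mat.

```bash
python3 - <<'E'
from meas import *
D=np.load("top0.npy"); t=cv2.imread("pics/top3.png"); d3=np.load("top3.npy")
P=cloud("top",d3); X,Y,Z=P[...,0],P[...,1],P[...,2]
m=(X>.425)&(X<.51)&(Y>-.215)&(Y<-.135)&(Z>.02); hsvm=m
q=P[(X>.42)&(X<.52)&(Y>-.22)&(Y<-.13)&(Z>.03)]; A=np.c_[2*q,np.ones(len(q))]; 
s=np.linalg.lstsq(A,(q**2).sum(1),rcond=None)[0]; print("bell sphere",s[:3].round(4),"R",np.sqrt(s[3]+(s[:3]**2).sum()).round(4), "top z",np.percentile(q[:,2],97).round(4))
g=cv2.cvtColor(t,cv2.COLOR_BGR2GRAY); c=cv2.HoughCircles(cv2.GaussianBlur(g[215:260,300:342],(3,3),0),cv2.HOUGH_GRADIENT,1,20,param1=120,param2=8,minRadius=10,maxRadius=15); print("bell px",c[0][0] if c is not None else None, ray("top",300+c[0][0][0],215+c[0][0][1],.03).round(4) if c is not None else '')
# warmer edges
p=cv2.imread("pics/top0.png"); hsv=cv2.cvtColor(p,cv2.COLOR_BGR2HSV)
V=hsv[...,2].astype(int);S=hsv[...,1].astype(int)
px=lambda u,v:(140+u/2.96,180+v/2.96)
W=[ray("top",*px(u,v),z)[:2] for u,v,z in ((44,106,.043),(297,96,.043),(300,260,.03),(50,271,.03))]; print("corners",np.round(W,4))
for a,b in ((0,1),(3,2),(3,0),(2,1)):
    e=W[b]-W[a]; print(a,b,np.linalg.norm(e).round(4),np.degrees(np.arctan2(e[1],e[0])).round(2))
print("centre",np.mean(W,0).round(4))
pl=blobs("top",t,(0,0,235),(180,12,255),(325,150,410,240),400)
for c in pl: print("plate",circ(world("top",c,.018)))
for c in blobs("top",t,(0,0,225),(180,12,255),(370,243,402,275),50): print("blade",rect(world("top",c,.006)))
E
```

```text
bell sphere [ 0.4672 -0.1773  0.0271] R 0.0309 top z 0.0601
bell px [20.5 19.5 12.1] [ 0.4689 -0.1763  0.03  ]
corners [[0.5291 0.4007]
 [0.5433 0.1036]
 [0.3504 0.099 ]
 [0.335  0.3935]]
0 1 0.2974 -87.27
3 2 0.295 -87.0
3 0 0.1942 2.12
2 1 0.1929 1.38
centre [0.4394 0.2492]
plate (array([ 598.6, -317.6]), 89.0)
blade (array([ 383.3, -402.1]), array([72.8, 54. ]), 83.8)
```

>>> {"name": "jog_arm", "arguments": {
  "motion": [
    [[0, 0, 0, 0.06, -1], [0, 0, 0, 0.11, -1], [0, 0, 0, 0.115, -1], [0, 0, 0, 0.115, -1], [0, 0, 0, 0.115, -1], [0, 0, 0, 0.115, -1], [0, 0, 0, 0.115, -1], [0, 0, 0, 0.115, -1], [0, 0, 0, 0.115, -1], [0, 0, 0, 0.115, -1], [0, 0, 0, 0.115, -1], [0, 0, 0, 0.1, -1], [0, 0, 0, 0, -1]]
  ]
}}

```text
time_s: 12.4
tool_pos: [0.3883, -0.0385, 0.2214]
ee_rot: [3.141, 0.0, 1.451]
force: [0.3, -0.3, 0.8]
gripper_width: 0.999
grasp_force: 0.0
```

```bash
python3 -c "
from h import *
goto((.3947,-.3053,.22),(.3947,-.3053,.051))"
```

```text
t 12.4 pos [ 0.3883 -0.0385  0.2214] rpy [3.1415e+00 1.0000e-04 1.4507e+00] q [-0.54  0.05  0.54  2.16 -0.03  0.94 -0.1 ] F [ 0.3 -0.3  0.8] w 0.999 gf 0.0
(0.3947, -0.3053, 0.22) tool shift [-0.2642  0.0383  0.0014]
(0.3947, -0.3053, 0.051) tool shift [0.    0.    0.169]
```

>>> {"name": "jog_arm", "arguments": {
  "motion": [
    [[-0.01, 0.0015, 0, 0, -1], [-0.02, 0.003, 0, 0, -1], [-0.025, 0.0036, 0, 0, -1], [-0.025, 0.0036, 0, 0, -1], [-0.025, 0.0036, 0, 0, -1], [-0.025, 0.0036, 0, 0, -1], [-0.025, 0.0036, 0, 0, -1], [-0.025, 0.0036, 0, 0, -1], [-0.025, 0.0036, 0, 0, -1], [-0.025, 0.0036, 0, 0, -1], [-0.02, 0.003, 0, 0, -1], [-0.0142, 0.0021, 0, 0, -1], [0, 0, 0.02, 0, -1], [0, 0, 0.03, 0, -1], [0, 0, 0.03, 0, -1], [0, 0, 0.02, 0, -1], [0, 0, 0, 0, -1], [0, 0, 0, 0, -1]]
  ]
}}

```text
time_s: 13.9
tool_pos: [0.3953, -0.3052, 0.121]
ee_rot: [-3.139, -0.0, 1.457]
force: [-0.3, -0.1, 0.8]
gripper_width: 1.003
grasp_force: 0.0
```

```bash
python3 -c "
from h import *
goto((.3947,-.3053,.12),(.3947,-.3053,.051))"
```

```text
t 13.9 pos [ 0.3953 -0.3052  0.121 ] rpy [-3.1394e+00 -3.0000e-04  1.4575e+00] q [ 0.06  0.43  0.65  2.05 -0.37  0.77  0.83] F [-0.3 -0.1  0.8] w 1.003 gf 0.0
(0.3947, -0.3053, 0.12) tool shift [-0.0002 -0.0006  0.001 ]
(0.3947, -0.3053, 0.051) tool shift [0.    0.    0.069]
```

>>> {"name": "jog_arm", "arguments": {
  "motion": [
    [[0, -0.0006, 0.015, 0, -1], [0, 0, 0.02, 0, -1], [0, 0, 0.02, 0, -1], [0, 0, 0.01, 0, -1], [0, 0, 0.004, 0, -1], [0, 0, 0, 0, -1], [0, 0, 0, 0, 0.2], [0, 0, 0, 0, 0.5], [0, 0, 0, 0, 0.7], [0, 0, 0, 0, 1], [0, 0, 0, 0, 1], [0, 0, 0, 0, 1], [0, 0, 0, 0, 1]]
  ],
  "force": 80
}}

```text
time_s: 14.98
tool_pos: [0.3956, -0.305, 0.0527]
ee_rot: [3.141, -0.0, 1.456]
force: [-0.1, 1.8, 6.1]
gripper_width: 0.196
grasp_force: 77.8
```

```bash
python3 -c "
from h import *
goto()"
```

```text
t 14.98 pos [ 0.3956 -0.305   0.0527] rpy [ 3.1410e+00 -1.0000e-04  1.4558e+00] q [ 0.15  0.54  0.55  2.1  -0.48  0.62  0.92] F [-0.1  1.8  6.1] w 0.196 gf 77.8
```

>>> {"name": "jog_arm", "arguments": {
  "motion": [
    [[0, 0, -0.004, 0, 1], [0, 0, -0.01, 0, 1], [0, 0, -0.02, 0, 1], [0, 0, -0.02, 0, 1], [0, 0, -0.025, 0, 1], [0, 0, -0.025, 0, 1], [0, 0, -0.015, 0, 1], [0, 0, -0.005, 0, 1], [0, 0, 0, 0, 1]]
  ]
}}

```text
time_s: 15.73
tool_pos: [0.3958, -0.3053, 0.1777]
ee_rot: [3.139, 0.001, 1.456]
force: [0.4, 0.4, -1.6]
gripper_width: 0.198
grasp_force: 78.3
```

```bash
python3 - <<'E'
from meas import *
im={};D={}
for n in ('scene','top'):
    im[n],D[n]=optics.snapshot(n); cv2.imwrite(f'pics/{n}4.png',im[n]); np.save(f'{n}4.npy',D[n])
goto((.4605,-.2411,.177),(.4605,-.2411,.115))
p=proj("scene",(.39,-.35,.12)); print(p)
a=cv2.resize(im['scene'][100:280,270:450],None,fx=2.2,fy=2.2); b=cv2.resize(im['top'][180:280,300:400],None,fx=3.96,fy=3.96)
cv2.imwrite("pics/c4.png",np.hstack([a,b]))
E
```

```text
t 15.83 pos [ 0.395  -0.3045  0.1759] rpy [-3.141e+00 -6.000e-04  1.456e+00] q [ 0.    0.35  0.71  2.   -0.29  0.89  0.76] F [ 0.3  0.  -1.9] w 0.197 gf 78.3
(0.4605, -0.2411, 0.177) tool shift [ 0.0705  0.0578 -0.0011]
(0.4605, -0.2411, 0.115) tool shift [0.    0.    0.062]
[374.05429185 178.67239978]
```

View pics/c4.png

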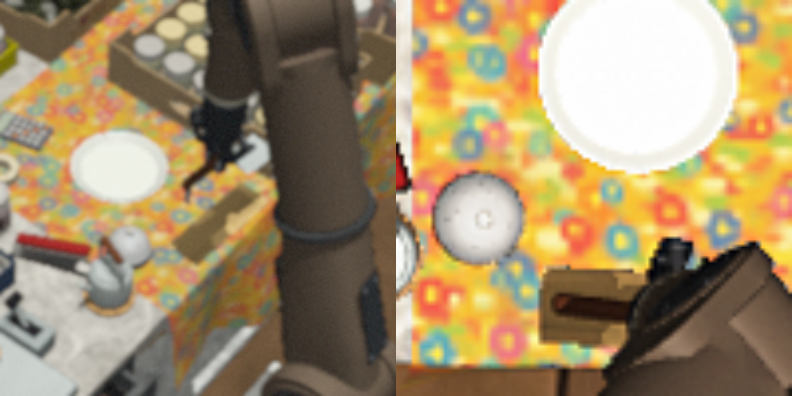

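The slice is held about level over the mat, with the heel at the back. The plate is unmoved and the bell centre is near px (321,235). The arm only points straight down, so I will pivot the slice tip-down in the grip by pressing its heel on the fixed bell.

>>> {"name": "jog_arm", "arguments": {
  "motion": [
    [[0.006, 0.005, 0, 0, 1], [0.012, 0.01, 0, 0, 1], [0.014, 0.012, 0, 0, 1], [0.014, 0.012, 0, 0, 1], [0.014, 0.011, 0, 0, 1], [0.009, 0.007, 0, 0, 1], [0, 0, 0.01, 0, 1], [0, 0, 0.015, 0, 1], [0, 0, 0.015, 0, 1], [0, 0, 0.008, 0, 1], [0, 0, 0.003, 0, 1], [0, 0, 0, 0, 1]]
  ]
}}

```text
time_s: 16.83
tool_pos: [0.4588, -0.2433, 0.1245]
ee_rot: [-3.14, -0.0, 1.455]
force: [-0.0, -0.1, -1.4]
gripper_width: 0.193
grasp_force: 78.2
```

```bash
python3 - <<'E'
from meas import *
im={};D={}
for n in ('scene','top'):
    im[n],D[n]=optics.snapshot(n); cv2.imwrite(f'pics/{n}5.png',im[n]); np.save(f'{n}5.npy',D[n])
goto((.4605,-.2425,.115))
a=cv2.resize(im['scene'][130:230,270:370],None,fx=3.96,fy=3.96,interpolation=cv2.INTER_CUBIC); b=cv2.resize(im['top'][180:280,300:400],None,fx=3.96,fy=3.96,interpolation=cv2.INTER_CUBIC)
cv2.imwrite("pics/c5.png",np.hstack([a,b]))
E
```

```text
t 16.93 pos [ 0.4597 -0.2435  0.1256] rpy [3.1415e+00 3.0000e-04 1.4550e+00] q [-0.09  0.46  0.65  2.   -0.38  0.8   0.66] F [ 0.3  0.4 -1.6] w 0.199 gf 78.2
(0.4605, -0.2425, 0.115) tool shift [0.0011 0.0006 0.0106]
```

View pics/c5.png

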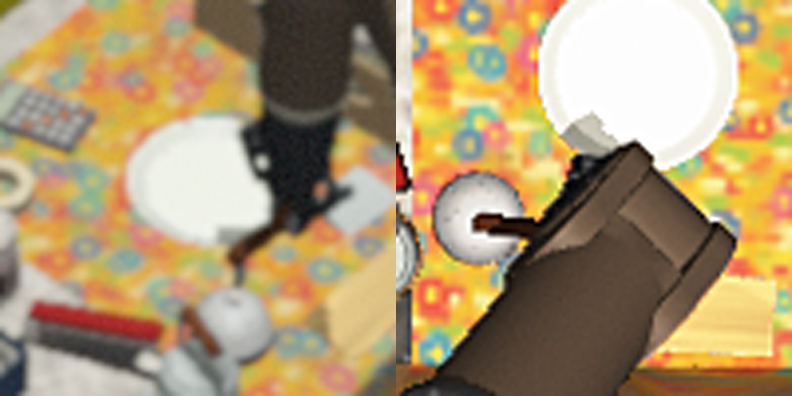

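The heel hangs about 12 mm above the bell, slightly on its -y side. Now press slowly with a light grip.

>>> {"name": "jog_arm", "arguments": {
  "motion": [
    [[0, 0, 0.004, 0, 1], [0, 0, 0.004, 0, 1], [0, 0, 0.003, 0, 1], [0, 0, 0.002, 0, 1], [0, 0, 0.002, 0, 1], [0, 0, 0.002, 0, 1], [0, 0, 0, 0, 1]]
  ],
  "force": 20
}}

```text
time_s: 17.52
tool_pos: [0.4605, -0.2459, 0.1099]
ee_rot: [3.138, 0.003, 1.454]
force: [-3.6, -6.4, 14.7]
gripper_width: 0.2
grasp_force: 81.3
```

>>> {"name": "jog_arm", "arguments": {
  "motion": [
    [[0, 0, 0.002, 0, 1], [0, 0, 0.002, 0, 1], [0, 0, 0, 0, 1]]
  ]
}}

```text
time_s: 17.77
tool_pos: [0.4613, -0.2475, 0.1065]
ee_rot: [3.136, 0.005, 1.453]
force: [-1.0, -9.3, 16.0]
gripper_width: 0.199
grasp_force: 82.3
```

```bash
python3 - <<'E'
from meas import *
im={};D={}
for n in ('scene','top'):
    im[n],D[n]=optics.snapshot(n); cv2.imwrite(f'pics/{n}6.png',im[n]); np.save(f'{n}6.npy',D[n])
goto()
E
```

```text
t 17.87 pos [ 0.4617 -0.2473  0.1066] rpy [3.1351 0.0049 1.4528] q [-0.07  0.48  0.63  2.02 -0.41  0.76  0.68] F [-0.4 -9.7 14. ] w 0.194 gf 82.1
```

>>> {"name": "jog_arm", "arguments": {
  "motion": [
    [[0, 0, 0, 0, 0.95], [0, 0, 0, 0, 0.95], [0, 0, 0, 0, 0.95]]
  ],
  "force": 20
}}

```text
time_s: 18.12
tool_pos: [0.4618, -0.2472, 0.1066]
ee_rot: [3.135, 0.005, 1.453]
force: [-0.4, -9.9, 14.1]
gripper_width: 0.199
grasp_force: 82.1
```

```bash
python3 -c "
from h import *
goto()"
```

```text
t 18.12 pos [ 0.4618 -0.2472  0.1066] rpy [3.135 0.005 1.453] q [-0.07  0.48  0.63  2.02 -0.41  0.76  0.68] F [-0.4 -9.9 14.1] w 0.199 gf 82.1
```

>>> {"name": "jog_arm", "arguments": {
  "motion": [
    [[0, 0, -0.004, 0, 0.75], [0, 0, -0.003, 0, 0.75], [0, 0, 0, 0, 0.75]]
  ],
  "force": 20
}}

```text
time_s: 18.37
tool_pos: [0.4599, -0.2426, 0.1117]
ee_rot: [3.142, -0.001, 1.456]
force: [-0.3, 0.1, -1.5]
gripper_width: 0.198
grasp_force: 79.7
```

>>> {"name": "jog_arm", "arguments": {
  "motion": [
    [[0, 0, 0, 0, 0.66], [0, 0, 0, 0, 0.66]]
  ]
}}

```text
time_s: 18.53
tool_pos: [0.4596, -0.2424, 0.111]
ee_rot: [-3.141, -0.001, 1.456]
force: [0.6, 0.9, -1.2]
gripper_width: 0.195
grasp_force: 79.7
```

>>> {"name": "jog_arm", "arguments": {
  "motion": [
    [[0, 0, 0, 0, 0.62], [0, 0, 0, 0, 0.62]]
  ]
}}

```text
time_s: 18.7
tool_pos: [0.4597, -0.2427, 0.1111]
ee_rot: [-3.141, -0.0, 1.456]
force: [0.6, 0.9, -2.0]
gripper_width: 0.194
grasp_force: 79.7
```

```bash
python3 - <<'E'
from meas import *
im={};D={}
for n in ('scene','top'):
    im[n],D[n]=optics.snapshot(n); cv2.imwrite(f'pics/{n}6b.png',im[n]); np.save(f'{n}6b.npy',D[n])
goto()
a=cv2.resize(im['scene'][130:230,270:370],None,fx=3.96,fy=3.96,interpolation=cv2.INTER_CUBIC); b=cv2.resize(im['top'][180:280,300:400],None,fx=3.96,fy=3.96,interpolation=cv2.INTER_CUBIC)
cv2.imwrite("pics/c6.png",np.hstack([a,b]))
P=cloud("top",D["top"]); X,Y,Z=P[...,0],P[...,1],P[...,2]
print(ctrl.__dict__.keys() if hasattr(ctrl,'__dict__') else dir(ctrl))
E
```

```text
t 18.8 pos [ 0.4598 -0.2429  0.1112] rpy [-3.1413e+00 -1.0000e-04  1.4558e+00] q [-0.08  0.48  0.63  2.01 -0.4   0.77  0.67] F [-0.1 -0.5 -1.5] w 0.19 gf 79.7
dict_keys([])
```

View pics/c6.png

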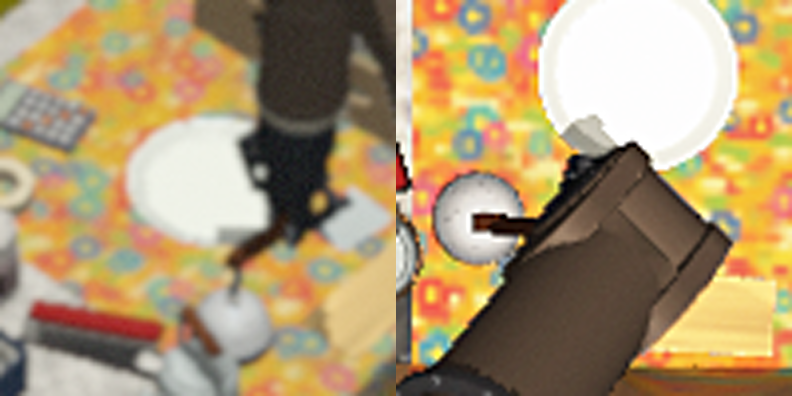

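The slice is intact and free, with the heel about at the bell. The grip stays near 80 N, so I press a little harder with the heel nearer the bell's top.

>>> {"name": "jog_arm", "arguments": {
  "motion": [
    [[0, 0, -0.003, 0, 1], [0.004, 0, 0, 0, 1], [0.003, 0, 0.001, 0, 1], [0, 0, 0.002, 0, 1], [0, 0, 0.002, 0, 1], [0, 0, 0.002, 0, 1], [0, 0, 0.002, 0, 1], [0, 0, 0, 0, 1]]
  ],
  "force": 60
}}

```text
time_s: 19.47
tool_pos: [0.4602, -0.2355, 0.1048]
ee_rot: [-3.14, -0.001, 1.456]
force: [-0.9, 1.0, -1.2]
gripper_width: 0.196
grasp_force: 79.7
```

>>> {"name": "jog_arm", "arguments": {
  "motion": [
    [[0, 0, 0.002, 0, 1], [0, 0, 0.002, 0, 1], [0, 0, 0, 0, 1]]
  ]
}}

```text
time_s: 19.72
tool_pos: [0.4603, -0.2343, 0.1008]
ee_rot: [-3.14, -0.002, 1.457]
force: [-1.4, 6.1, -4.9]
gripper_width: 0.197
grasp_force: 79.3
```

```bash
python3 - <<'E'
from meas import *
im={};D={}
for n in ('scene','top'):
    im[n],D[n]=optics.snapshot(n); cv2.imwrite(f'pics/{n}7.png',im[n]); np.save(f'{n}7.npy',D[n])
goto(); print(monitor.state()["moment"])
a=cv2.resize(im['scene'][150:230,290:370],None,fx=5,fy=5,interpolation=cv2.INTER_CUBIC); b=cv2.resize(im['top'][200:280,310:390],None,fx=5,fy=5,interpolation=cv2.INTER_CUBIC)
cv2.imwrite("pics/c7.png",np.hstack([a,b]))
for q in ((.467,-.178,.065),(.468,-.171,.064),(.453,-.37,.055),(.46,-.235,.109)): print(q,proj("scene",q).round(1),proj("top",q).round(1))
P=cloud("scene",D["scene"]); hsv=cv2.cvtColor(im["scene"],cv2.COLOR_BGR2HSV)
m=(P[...,0]>.4)&(P[...,0]<.53)&(P[...,1]>-.46)&(P[...,1]<-.12)&(P[...,2]>.02)&(P[...,2]<.14)
h=m&(hsv[...,0]<16)&(hsv[...,1]>100)&(hsv[...,2]<170); q=P[h]; print("handle pts",len(q)); 
if len(q)>5:
    c=q.mean(0); w=np.linalg.svd(q-c)[2][0]; print(c.round(3),w.round(3))
g=m&(hsv[...,1]<40)&(P[...,1]<-.27); print("blade pts",g.sum(),np.median(P[g],0).round(3) if g.sum() else '')
E
```

```text
t 19.82 pos [ 0.4599 -0.2343  0.1006] rpy [-3.1391e+00 -2.4000e-03  1.4568e+00] q [-0.08  0.49  0.62  2.03 -0.41  0.75  0.67] F [-0.7  5.3 -4.4] w 0.197 gf 79.3
[1.24714804 0.15934954 0.16074755]
(0.467, -0.178, 0.065) [329.1 204.4] [321.8 235.2]
(0.468, -0.171, 0.064) [327.7 205.5] [319.8 234.9]
(0.453, -0.37, 0.055) [361.8 179.3] [377.4 239.7]
(0.46, -0.235, 0.109) [340.6 188.9] [340.  237.6]
handle pts 55
[ 0.461 -0.19   0.118] [-0.037 -0.996 -0.083]
blade pts 137 [ 0.441 -0.329  0.043]
```

View pics/c7.png

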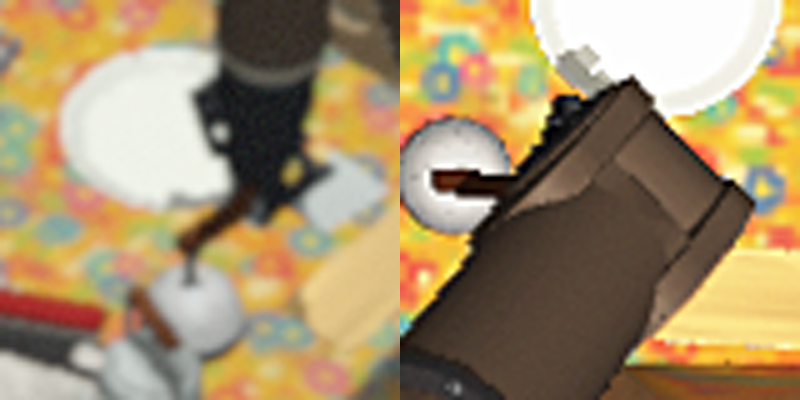

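>>> {"name": "jog_arm", "arguments": {
  "motion": [
    [[-0.003, 0, 0.001, 0, 1], [0, 0, 0.0015, 0, 1], [0, 0, 0.0015, 0, 1], [0, 0, 0, 0, 1]]
  ]
}}

```text
time_s: 20.15
tool_pos: [0.4595, -0.2358, 0.0966]
ee_rot: [-3.138, -0.005, 1.458]
force: [-1.9, 10.4, 1.8]
gripper_width: 0.197
grasp_force: 80.4
```

>>> {"name": "jog_arm", "arguments": {
  "motion": [
    [[0, 0, 0.0015, 0, 1], [0, 0, 0.0015, 0, 1], [0, 0, 0, 0, 1]]
  ]
}}

```text
time_s: 20.4
tool_pos: [0.4593, -0.2356, 0.0936]
ee_rot: [-3.138, -0.005, 1.458]
force: [-2.3, 10.6, 2.8]
gripper_width: 0.192
grasp_force: 80.7
```

```bash
python3 - <<'E'
from meas import *
goto(); print(monitor.state()["moment"].round(2))
E
```

```text
t 20.4 pos [ 0.4593 -0.2356  0.0936] rpy [-3.1379 -0.0052  1.4578] q [-0.07  0.5   0.61  2.03 -0.42  0.74  0.69] F [-2.3 10.6  2.8] w 0.192 gf 80.7
[3.03 0.54 0.26]
```

>>> {"name": "jog_arm", "arguments": {
  "motion": [
    [[-0.003, 0, -0.003, 0, 1], [-0.003, 0, -0.008, 0, 1], [-0.006, 0, -0.02, 0, 1], [-0.01, 0, -0.025, 0, 1], [-0.01, 0, -0.025, 0, 1], [-0.006, 0, -0.01, 0, 1], [0, 0, 0, 0, 1]]
  ]
}}

```text
time_s: 20.98
tool_pos: [0.4568, -0.2793, 0.1876]
ee_rot: [3.137, 0.002, 1.454]
force: [-0.8, -0.0, -2.2]
gripper_width: 0.195
grasp_force: 79.8
```

```bash
cat > tilt.py <<'E'
from meas import *
def tilt(tag,show=True):
    im,D=optics.snapshot("scene"); cv2.imwrite(f"pics/{tag}.png",im)
    p,e=pose(); goto()
    P=cloud("scene",D); hsv=cv2.cvtColor(im,cv2.COLOR_BGR2HSV)
    yaw=e[2]; d=-np.array([np.cos(yaw),np.sin(yaw)]); n=np.array([-d[1],d[0]])
    rel=P-np.array([p[0],p[1],p[2]+.008]); s=rel[...,:2]@d; t=rel[...,:2]@n; z=rel[...,2]
    hm=(s>-.095)&(s<-.012)&(abs(t)<.025)&(abs(z)<.06)&(hsv[...,0]<16)&(hsv[...,1]>90)&(hsv[...,2]<180)
    bm=(s>.06)&(s<.15)&(abs(t)<.035)&(z<-.02)&(z>-.12)&(hsv[...,1]<50)
    for nme,m in (("handle",hm),("blade",bm)):
        if m.sum()>8:
            A=np.c_[s[m],np.ones(m.sum())]; k,b=np.linalg.lstsq(A,z[m],rcond=None)[0]
            r=z[m]-A@[k,b]; print(nme,m.sum(),"slope deg",np.degrees(np.arctan(k)).round(1),"+-",np.degrees(r.std()/s[m].std()/np.sqrt(m.sum())).round(1),"at0",(b*1000).round(1),"s",s[m].min().round(3),s[m].max().round(3),"z@s=.1",((k*.1+b)*1000).round(1),"tmean",t[m].mean().round(4))
    return im
if __name__=="__main__":
    import sys; tilt(sys.argv[1])
E
python3 tilt.py s8
```

```text
t 21.03 pos [ 0.4563 -0.2775  0.1858] rpy [3.1394e+00 5.0000e-04 1.4547e+00] q [-0.07  0.4   0.7   1.91 -0.31  0.94  0.66] F [ 0.1  0.4 -2.8] w 0.196 gf 79.8
handle 42 slope deg -7.5 +- 2.0 at0 6.4 s -0.079 -0.012 z@s=.1 -6.8 tmean -0.0051
blade 137 slope deg -8.8 +- 0.7 at0 -49.6 s 0.061 0.138 z@s=.1 -65.0 tmean -0.0073
```

>>> {"name": "jog_arm", "arguments": {
  "motion": [
    [[0.01, 0, 0.01, 0, 1], [0.01, -0.0008, 0.02, 0, 1], [0.0056, 0, 0.02, 0, 1], [0, 0, 0.02, 0, 1], [0, 0, 0.01, 0, 1], [0, 0, 0.003, 0, 1], [0, 0, 0.0015, 0, 1], [0, 0, 0.0015, 0, 1], [0, 0, 0.0015, 0, 1], [0, 0, 0.0015, 0, 1], [0, 0, 0, 0, 1]]
  ]
}}

```text
time_s: 21.95
tool_pos: [0.4573, -0.2528, 0.0963]
ee_rot: [-3.141, 0.002, 1.454]
force: [-3.4, -4.7, 11.7]
gripper_width: 0.194
grasp_force: 83.9
```

>>> {"name": "jog_arm", "arguments": {
  "motion": [
    [[0, 0, 0.0015, 0, 1], [0, 0, 0.0015, 0, 1], [0, 0, 0, 0, 1]]
  ]
}}

```text
time_s: 22.2
tool_pos: [0.4585, -0.2536, 0.0939]
ee_rot: [3.139, 0.003, 1.454]
force: [-1.8, -6.6, 14.2]
gripper_width: 0.193
grasp_force: 84.7
```

>>> {"name": "jog_arm", "arguments": {
  "motion": [
    [[0, 0, 0.0015, 0, 1], [0, 0, 0.0015, 0, 1], [0, 0, 0.0015, 0, 1], [0, 0, 0, 0, 1]]
  ]
}}

```text
time_s: 22.53
tool_pos: [0.4595, -0.2541, 0.0905]
ee_rot: [3.137, 0.003, 1.453]
force: [-2.3, -5.0, 24.8]
gripper_width: 0.195
grasp_force: 87.3
```

>>> {"name": "jog_arm", "arguments": {
  "motion": [
    [[0, 0, -0.003, 0, 1], [-0.003, 0, -0.008, 0, 1], [-0.006, 0, -0.02, 0, 1], [-0.01, 0, -0.025, 0, 1], [-0.006, 0, -0.025, 0, 1], [0, 0, -0.01, 0, 1], [0, 0, 0, 0, 1]]
  ]
}}

```text
time_s: 23.12
tool_pos: [0.456, -0.2766, 0.1814]
ee_rot: [3.139, 0.0, 1.455]
force: [1.0, 0.2, -1.6]
gripper_width: 0.196
grasp_force: 83.2
```

```bash
python3 tilt.py s9
```

```text
t 23.17 pos [ 0.4555 -0.2755  0.1798] rpy [ 3.1408e+00 -5.0000e-04  1.4562e+00] q [-0.07  0.4   0.69  1.92 -0.32  0.93  0.66] F [ 0.5 -0.2 -2.2] w 0.198 gf 83.2
handle 34 slope deg -15.4 +- 1.5 at0 10.9 s -0.078 -0.013 z@s=.1 -16.7 tmean -0.0056
blade 111 slope deg -18.5 +- 1.1 at0 -53.7 s 0.061 0.12 z@s=.1 -87.2 tmean -0.0029
```

The tilt is now about 17° by both the contact height and the blade points, steeper than I want. Pressing the tip on the deck will bring it back to about 12°. Next I raise it and turn it to face the rail.

>>> {"name": "jog_arm", "arguments": {
  "motion": [
    [[0, 0, -0.01, 0, 1], [0, 0, -0.02, 0, 1], [0, 0, -0.025, 0, 1], [0, 0, -0.015, -0.05, 1], [0, 0, -0.005, -0.1, 1], [0, 0, 0, -0.108, 1], [0, 0, 0, -0.108, 1], [0, 0, 0, -0.108, 1], [0, 0, 0, -0.108, 1], [0, 0, 0, -0.108, 1], [0, 0, 0, -0.108, 1], [0, 0, 0, -0.108, 1], [0, 0, 0, -0.108, 1], [0, 0, 0, -0.108, 1], [0, 0, 0, -0.108, 1], [0, 0, 0, -0.108, 1], [0, 0, 0, -0.108, 1], [0, 0, 0, -0.108, 1], [0, 0, 0, -0.108, 1], [0, 0, 0, -0.07, 1]]
  ]
}}

```text
time_s: 24.83
tool_pos: [0.4547, -0.2751, 0.2536]
ee_rot: [3.14, -0.003, -3.089]
force: [-0.7, -0.0, -0.1]
gripper_width: 0.195
grasp_force: 83.1
```

```bash
python3 -c "
from h import *
goto((.33,.3465,.26),(.31,.3462,.14)); print(np.degrees(pose()[1]))"
```

```text
t 24.83 pos [ 0.4547 -0.2751  0.2536] rpy [ 3.1401e+00 -2.6000e-03 -3.0887e+00] q [ 0.15  0.28  0.37  1.81 -0.11  1.08  2.19] F [-0.7 -0.  -0.1] w 0.195 gf 83.1
(0.33, 0.3465, 0.26) tool shift [ 0.0916  0.6273 -0.0064]
(0.31, 0.3462, 0.14) tool shift [0.02   0.0008 0.12  ]
[ 1.79911973e+02 -1.48631265e-01 -1.76969199e+02]
```

>>> {"name": "jog_arm", "arguments": {
  "motion": [
    [[0.0015, 0.01, 0, 0, 1], [0.003, 0.02, 0, 0, 1], [0.0045, 0.031, 0, 0, 1], [0.0045, 0.031, 0, 0, 1], [0.0045, 0.031, 0, 0, 1], [0.0045, 0.031, 0, 0, 1], [0.0045, 0.031, 0, 0, 1], [0.0045, 0.031, 0, 0, 1], [0.0045, 0.031, 0, 0, 1], [0.0045, 0.031, 0, 0, 1], [0.0045, 0.031, 0, 0, 1], [0.0045, 0.031, 0, 0, 1], [0.0045, 0.031, 0, 0, 1], [0.0045, 0.031, 0, 0, 1], [0.0045, 0.031, 0, 0, 1], [0.0045, 0.031, 0, 0, 1], [0.0045, 0.031, 0, 0, 1], [0.0045, 0.031, 0, 0, 1], [0.0045, 0.031, 0, 0, 1], [0.0045, 0.031, 0, 0, 1]]
  ]
}}

```text
time_s: 26.5
tool_pos: [0.3407, 0.3087, 0.2542]
ee_rot: [-3.14, -0.001, -3.097]
force: [0.6, 0.5, -1.9]
gripper_width: 0.195
grasp_force: 83.1
```

>>> {"name": "jog_arm", "arguments": {
  "motion": [
    [[0.0045, 0.025, 0, 0, 1], [0.003, 0.015, 0, 0, 1], [0.002, 0.0, 0, 0, 1], [0, 0, 0, 0, 1]]
  ]
}}

```text
time_s: 26.83
tool_pos: [0.3294, 0.3473, 0.254]
ee_rot: [-3.14, -0.002, -3.094]
force: [0.1, 0.3, -2.3]
gripper_width: 0.197
grasp_force: 83.1
```

```bash
python3 -c "
from tilt import *
im=tilt('s10'); goto((.31,.3462,.25),(.31,.3462,.125))
p,D=optics.snapshot('top'); cv2.imwrite('pics/t10.png',p)
a=cv2.resize(im[210:330,190:310],(396,396),interpolation=cv2.INTER_CUBIC); b=cv2.resize(p[185:285,140:240],(396,396),interpolation=cv2.INTER_CUBIC)
cv2.imwrite('pics/c10.png',np.hstack([a,b]))
for c in blobs('top',p,(15,70,150),(30,255,255),(150,205,242,245),40): print('oat',circ(world('top',c,.04)))
"
```

```text
t 26.88 pos [0.3302 0.3464 0.2541] rpy [-3.1398e+00 -1.3000e-03 -3.0958e+00] q [-0.76  0.2  -0.19  1.89  0.04  1.06  0.65] F [ 1.1 -0.1 -2.1] w 0.195 gf 83.1
handle 101 slope deg -15.7 +- 1.2 at0 7.5 s -0.078 -0.013 z@s=.1 -20.6 tmean 0.0044
blade 173 slope deg -18.6 +- 0.9 at0 -55.9 s 0.061 0.114 z@s=.1 -89.6 tmean 0.0029
t 26.88 pos [0.3302 0.3464 0.2541] rpy [-3.1398e+00 -1.3000e-03 -3.0958e+00] q [-0.76  0.2  -0.19  1.89  0.04  1.06  0.65] F [ 1.1 -0.1 -2.1] w 0.195 gf 83.1
(0.31, 0.3462, 0.25) tool shift [0.0202 0.0008 0.0041]
(0.31, 0.3462, 0.125) tool shift [-0.     0.     0.125]
oat (array([487.5, 353.1]), 32.8)
oat (array([502.8, 163.4]), 32.4)
```

>>> {"name": "jog_arm", "arguments": {
  "motion": [
    [[0.01, 0.0004, 0.01, 0, 1], [0.01, 0.0004, 0.02, 0, 1], [0, 0, 0.025, 0, 1], [0, 0, 0.025, 0, 1], [0, 0, 0.025, 0, 1], [0, 0, 0.02, 0, 1], [0, 0, 0.008, 0, 1], [0, 0, 0.004, 0, 1], [0, 0, 0, 0, 1]]
  ]
}}

```text
time_s: 27.68
tool_pos: [0.3115, 0.3461, 0.1178]
ee_rot: [-3.141, -0.0, -3.097]
force: [0.0, 0.7, -1.6]
gripper_width: 0.193
grasp_force: 83.1
```

>>> {"name": "jog_arm", "arguments": {
  "motion": [
    [[0, 0, 0.0015, 0, 1], [0, 0, 0.0015, 0, 1], [0, 0, 0.0015, 0, 1], [0, 0, 0, 0, 1]]
  ]
}}

```text
time_s: 28.02
tool_pos: [0.3115, 0.3474, 0.1143]
ee_rot: [3.14, 0.001, -3.095]
force: [-1.7, -0.9, 6.8]
gripper_width: 0.196
grasp_force: 84.2
```

>>> {"name": "jog_arm", "arguments": {
  "motion": [
    [[0, 0, 0.0015, 0, 1], [0, 0, 0.0015, 0, 1], [0, 0, 0, 0, 1]]
  ]
}}

```text
time_s: 28.27
tool_pos: [0.3105, 0.3476, 0.1114]
ee_rot: [3.14, 0.0, -3.094]
force: [-6.8, -0.4, 8.7]
gripper_width: 0.193
grasp_force: 84.3
```

>>> {"name": "jog_arm", "arguments": {
  "motion": [
    [[0, 0, 0.0015, 0, 1], [0, 0, 0.0015, 0, 1], [0, 0, 0.0015, 0, 1], [0, 0, 0, 0, 1]]
  ]
}}

```text
time_s: 28.6
tool_pos: [0.3106, 0.3478, 0.1068]
ee_rot: [3.14, 0.0, -3.094]
force: [-5.1, 0.1, 6.5]
gripper_width: 0.197
grasp_force: 84.0
```

>>> {"name": "jog_arm", "arguments": {
  "motion": [
    [[0, 0, 0.0015, 0, 1], [0, 0, 0.0015, 0, 1], [0, 0, 0, 0, 1]]
  ]
}}

```text
time_s: 28.85
tool_pos: [0.3107, 0.3478, 0.1039]
ee_rot: [3.14, 0.0, -3.094]
force: [-6.5, -1.5, 8.5]
gripper_width: 0.195
grasp_force: 84.3
```

>>> {"name": "jog_arm", "arguments": {
  "motion": [
    [[0, 0, -0.002, 0, 1], [0, 0, -0.002, 0, 1], [0, 0, 0, 0, 1], [0, 0, 0, 0, 1]]
  ]
}}

```text
time_s: 29.18
tool_pos: [0.3115, 0.3467, 0.1071]
ee_rot: [3.141, 0.0, -3.096]
force: [0.4, -0.5, -1.8]
gripper_width: 0.195
grasp_force: 83.0
```

```bash
python3 tilt.py s11
```

```text
t 29.23 pos [0.3115 0.3466 0.1069] rpy [-3.1416e+00  1.0000e-04 -3.0958e+00] q [-0.81  0.37 -0.19  2.09  0.1   0.69  0.56] F [-0.6 -0.  -1.1] w 0.197 gf 83.0
handle 126 slope deg -10.1 +- 1.7 at0 8.7 s -0.079 -0.012 z@s=.1 -9.1 tmean 0.0024
blade 453 slope deg -8.5 +- 0.6 at0 -65.0 s 0.06 0.15 z@s=.1 -79.9 tmean 0.0037
```

>>> {"name": "jog_arm", "arguments": {
  "motion": [
    [[0, 0.0005, 0.0015, 0, 1], [0, 0.0005, 0.0008, 0, 1], [-0.004, 0, 0, 0, 1], [-0.006, 0, 0, 0, 1], [-0.006, 0, 0, 0, 1], [-0.006, 0, 0, 0, 1], [-0.006, 0, 0, 0, 1], [0, 0, 0, 0, 1]]
  ]
}}

```text
time_s: 29.9
tool_pos: [0.3402, 0.3496, 0.1048]
ee_rot: [3.141, 0.001, -3.096]
force: [1.2, 0.7, 1.3]
gripper_width: 0.194
grasp_force: 83.3
```

>>> {"name": "jog_arm", "arguments": {
  "motion": [
    [[-0.005, 0, 0, 0, 1], [-0.005, 0, 0, 0, 1], [-0.005, 0, 0, 0, 1], [-0.005, 0, 0, 0, 1], [0, 0, 0, 0, 1]]
  ]
}}

```text
time_s: 30.32
tool_pos: [0.3598, 0.3504, 0.1048]
ee_rot: [3.141, 0.0, -3.095]
force: [-0.9, 0.1, 2.4]
gripper_width: 0.195
grasp_force: 83.6
```

>>> {"name": "jog_arm", "arguments": {
  "motion": [
    [[-0.005, 0, 0, 0, 1], [-0.005, 0, 0, 0, 1], [-0.005, 0, 0, 0, 1], [-0.005, 0, 0, 0, 1], [0, 0, 0, 0, 1]]
  ]
}}

```text
time_s: 30.73
tool_pos: [0.3798, 0.3512, 0.1048]
ee_rot: [3.141, 0.0, -3.095]
force: [-1.0, 0.6, 3.1]
gripper_width: 0.193
grasp_force: 83.7
```

```bash
python3 - <<'E'
from meas import *
im={};D={}
for n in ('scene','top'):
    im[n],D[n]=optics.snapshot(n); cv2.imwrite(f'pics/{n}12.png',im[n]); np.save(f'{n}12.npy',D[n])
goto()
for c in blobs('top',im['top'],(15,70,150),(30,255,255),(150,205,242,245),20): print('oat top',circ(world('top',c,.042)),cv2.contourArea(c))
for c in blobs('scene',im['scene'],(13,60,120),(30,255,255),(190,230,290,330),20): print('oat scene',circ(world('scene',c,.042)),cv2.contourArea(c))
a=cv2.resize(im['scene'][250:340,180:270],(396,396),interpolation=cv2.INTER_CUBIC); b=cv2.resize(im['top'][195:275,145:225],(396,396),interpolation=cv2.INTER_CUBIC)
cv2.imwrite('pics/c12.png',np.hstack([a,b]))
E
```

```text
t 30.83 pos [0.3797 0.3512 0.1047] rpy [ 3.1410e+00  8.0000e-04 -3.0954e+00] q [-0.72  0.43 -0.17  1.98  0.11  0.73  0.66] F [-0.3 -0.   1.6] w 0.195 gf 83.5
oat top (array([498.6, 353.2]), 32.8) 241.0
oat top (array([502.8, 163.2]), 32.3) 245.5
oat scene (array([498. , 353.1]), 31.8) 212.5
oat scene (array([641.2, 360.3]), 46.9) 179.0
oat scene (array([499.9, 165.8]), 32.2) 124.5
oat scene (array([613. , 113.9]), 33.5) 58.5
oat scene (array([658.8, 158.7]), 29.4) 80.0
```

View pics/c12.png

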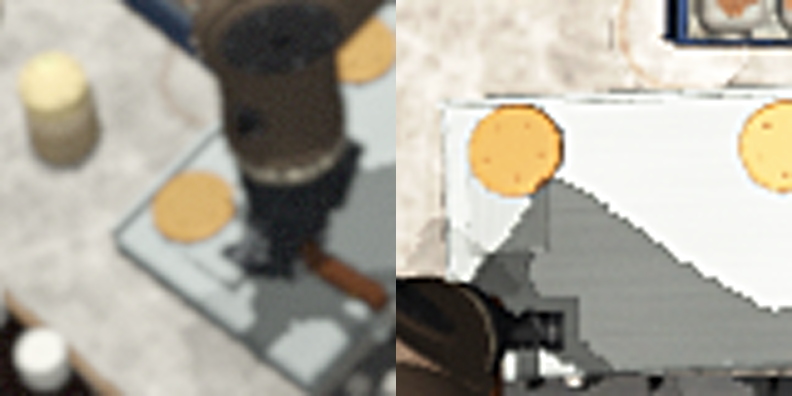

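The top view shows oatcake_0 pushed to the rail, centred at x=.498, with the tip at about .500, so the blade is already half under it. I advance 12 mm more, then lift slowly.

>>> {"name": "jog_arm", "arguments": {
  "motion": [
    [[-0.004, 0, 0, 0, 1], [-0.004, 0, 0, 0, 1], [-0.004, 0, 0, 0, 1], [0, 0, 0, 0, 1], [0, 0, -0.002, 0, 1], [0, 0, -0.002, 0, 1], [0, 0, -0.002, 0, 1], [0, 0, -0.003, 0, 1], [0, 0, -0.004, 0, 1], [0, 0, -0.005, 0, 1], [0, 0, -0.005, 0, 1], [0, 0, -0.004, 0, 1], [0, 0, -0.002, 0, 1], [0, 0, 0, 0, 1]]
  ]
}}

```text
time_s: 32.0
tool_pos: [0.3915, 0.3517, 0.1343]
ee_rot: [3.141, 0.001, -3.096]
force: [-0.1, -0.2, -1.5]
gripper_width: 0.194
grasp_force: 82.8
```

```bash
python3 - <<'E'
from meas import *
im={};D={}
for n in ('scene','top'):
    im[n],D[n]=optics.snapshot(n); cv2.imwrite(f'pics/{n}13.png',im[n]); np.save(f'{n}13.npy',D[n])
goto()
cc={}
for n,lo,box in (('top',(15,70,150),(150,205,200,245)),('scene',(13,60,120),(200,250,260,325))):
    c=max(blobs(n,im[n],lo,(30,255,255),box,20),key=cv2.contourArea); M=cv2.moments(c); cc[n]=(M["m10"]/M["m00"],M["m01"]/M["m00"]); print(n,cv2.contourArea(c))
A=[]
for n,(u,v) in cc.items():
    K,T=cam(n); M=K@T[:3]; A+=[u*M[2]-M[0],v*M[2]-M[1]]
x=np.linalg.svd(np.array(A))[2][-1]; print("oat0 3d",(x[:3]/x[3]).round(4))
P=cloud("top",D["top"]); hsv=cv2.cvtColor(im["top"],cv2.COLOR_BGR2HSV); m=cv2.inRange(hsv,(15,70,150),(30,255,255))>0; m[:205]=0;m[245:]=0;m[:,:150]=0;m[:,200:]=0
q=P[m]; A=np.c_[q[:,:2]-q[:,:2].mean(0),np.ones(len(q))]; print("plane",np.linalg.lstsq(A,q[:,2],rcond=None)[0].round(4),q.mean(0).round(4))
E
```

```text
t 32.1 pos [0.3912 0.3514 0.1337] rpy [ 3.1415e+00  1.0000e-04 -3.0955e+00] q [-0.7   0.41 -0.17  1.93  0.09  0.81  0.69] F [ 0.1 -0.7 -1.7] w 0.196 gf 82.8
top 233.0
scene 214.5
oat0 3d [0.4987 0.3536 0.0722]
plane [-0.6308 -3.6811  0.0856] [0.4989 0.3508 0.0856]
```

>>> {"name": "jog_arm", "arguments": {
  "motion": [
    [[0, 0, -0.004, 0, 1], [0, 0, -0.008, 0, 1], [0, 0, -0.012, 0, 1], [0, 0, -0.014, 0, 1], [0, 0, -0.014, 0, 1], [0, 0, -0.014, 0, 1], [0, 0, -0.014, 0, 1], [0, 0, -0.012, 0, 1], [0, 0, -0.008, 0, 1], [0, 0, -0.004, 0, 1], [0, -0.004, 0, 0, 1], [0, -0.008, 0, 0, 1], [0, -0.012, 0, 0, 1], [0, -0.016, 0, 0, 1], [0, -0.02, 0, 0, 1], [0, -0.024, 0, 0, 1], [-0.001, -0.026, 0, 0, 1], [-0.002, -0.026, 0, 0, 1], [-0.003, -0.026, 0, 0, 1], [-0.003, -0.026, 0, 0, 1]]
  ]
}}

```text
time_s: 33.77
tool_pos: [0.4081, 0.1613, 0.2369]
ee_rot: [-3.141, -0.001, -3.096]
force: [1.0, -0.7, -2.9]
gripper_width: 0.197
grasp_force: 82.8
```

>>> {"name": "jog_arm", "arguments": {
  "motion": [
    [[-0.003, -0.026, 0, 0, 1], [-0.003, -0.026, 0, 0, 1], [-0.003, -0.026, 0, 0, 1], [-0.003, -0.026, 0, 0, 1], [-0.003, -0.026, 0, 0, 1], [-0.003, -0.026, 0, 0, 1], [-0.003, -0.026, 0, 0, 1], [-0.003, -0.026, 0, 0, 1], [-0.003, -0.026, 0, 0, 1], [-0.003, -0.026, 0, 0, 1], [-0.003, -0.026, 0, 0, 1], [-0.003, -0.026, 0, 0, 1], [-0.003, -0.026, 0, 0, 1], [-0.003, -0.026, 0, 0, 1], [-0.003, -0.024, 0, 0, 1], [-0.003, -0.02, 0, 0, 1], [-0.003, -0.016, 0, 0, 1], [-0.003, -0.012, 0, 0, 1], [-0.002, -0.008, 0, 0, 1], [-0.001, -0.004, 0, 0, 1]]
  ]
}}

```text
time_s: 35.43
tool_pos: [0.4859, -0.2819, 0.2372]
ee_rot: [3.141, -0.001, -3.097]
force: [-0.8, -0.6, -2.5]
gripper_width: 0.196
grasp_force: 82.7
```

```bash
cat > look.py <<'E'
from meas import *
def cen(c):
    M=cv2.moments(c); return (M["m10"]/M["m00"],M["m01"]/M["m00"])
def tri(cc):
    A=[]
    for n,(u,v) in cc.items():
        K,T=cam(n); M=K@T[:3]; A+=[u*M[2]-M[0],v*M[2]-M[1]]
    x=np.linalg.svd(np.array(A))[2][-1]; return x[:3]/x[3]
def snap(tag):
    im={};D={}
    for n in ('scene','top'):
        im[n],D[n]=optics.snapshot(n); cv2.imwrite(f'pics/{n}{tag}.png',im[n])
    return im,D
def oat(im,guess,r=22,smax=160):
    cc={}
    for n in ('scene','top'):
        u,v=proj(n,guess).astype(int)
        bs=blobs(n,im[n],(15,60,120),(28,smax,255),(u-r,v-r,u+r,v+r),30)
        if bs: c=max(bs,key=cv2.contourArea); cc[n]=cen(c); print(n,cv2.contourArea(c),np.round(cc[n],1))
    return tri(cc) if len(cc)==2 else None
def plate(im):
    for c in blobs("top",im["top"],(0,0,225),(180,16,255),(310,130,420,250),300):
        w=world("top",c,.018); print("plate blob",circ(w),cv2.contourArea(c)); 
E
python3 - <<'E'
from look import *
im,D=snap("14"); goto(); p,e=pose()
print(oat(im,(p[0]+.1075,p[1]+.002,p[2]-.06))); plate(im)
a=cv2.resize(im['scene'][110:230,260:380],(396,396),interpolation=cv2.INTER_CUBIC); b=cv2.resize(im['top'][150:270,300:420],(396,396),interpolation=cv2.INTER_CUBIC)
cv2.imwrite('pics/c14.png',np.hstack([a,b]))
E
```

```text
t 35.53 pos [ 0.4862 -0.2809  0.2373] rpy [ 3.1412e+00 -5.0000e-04 -3.0959e+00] q [ 0.24  0.34  0.25  1.75 -0.09  1.06  2.14] F [ 0.9  0.2 -2.6] w 0.196 gf 82.7
scene 403.0 [321.4 148.6]
top 208.0 [355.7 196.1]
[ 0.59071776 -0.27365963  0.2076813 ]
plate blob (array([ 599.8, -317.5]), 89.0) 873.5
```

View pics/c14.png

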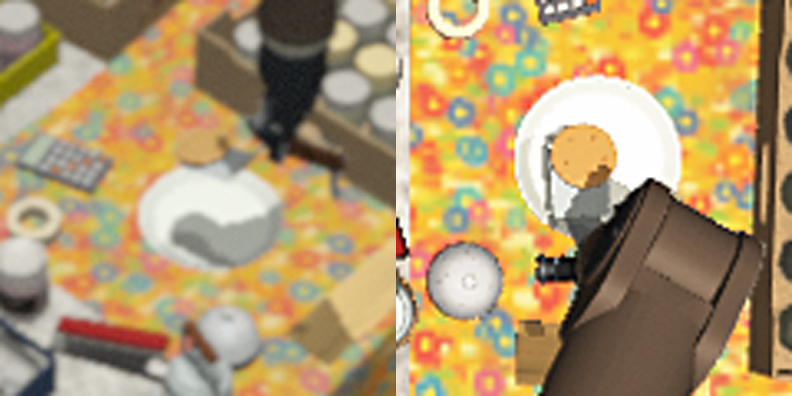

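The oatcake rides on the blade above the plate, about px (357,198) in the top view. The plate has not moved, at (.599,-.3175).

```bash
python3 -c "
from h import *
print(ray('top',357.3,198.5,.176).round(4))
print(ray('scene',260+205/3.3,110+148/3.3,.176).round(4))
goto((.497,-.3536,.237))"
```

```text
[ 0.587  -0.2822  0.176 ]
[ 0.5851 -0.2767  0.176 ]
t 35.53 pos [ 0.4862 -0.2809  0.2373] rpy [ 3.1412e+00 -5.0000e-04 -3.0959e+00] q [ 0.24  0.34  0.25  1.75 -0.09  1.06  2.14] F [ 0.9  0.2 -2.6] w 0.196 gf 82.7
(0.497, -0.3536, 0.237) tool shift [-0.0075 -0.0731  0.0003]
```

>>> {"name": "jog_arm", "arguments": {
  "motion": [
    [[-0.001, -0.004, 0, 0, 1], [-0.0015, -0.008, 0, 0, 1], [-0.002, -0.012, 0, 0, 1], [-0.002, -0.0125, 0, 0, 1], [-0.002, -0.0125, 0, 0, 1], [-0.0015, -0.012, 0, 0, 1], [-0.001, -0.008, 0, 0, 1], [0, -0.004, 0.003, 0, 1], [0, 0, 0.006, 0, 1], [0, 0, 0.01, 0, 1], [0, 0, 0.014, 0, 1], [0, 0, 0.016, 0, 1], [0, 0, 0.016, 0, 1], [0, 0, 0.016, 0, 1], [0, 0, 0.016, 0, 1], [0, 0, 0.014, 0, 1], [0, 0, 0.01, 0, 1], [0, 0, 0.006, 0, 1], [0, 0, 0.003, 0, 1], [0, 0, 0, 0, 1]]
  ]
}}

```text
time_s: 37.2
tool_pos: [0.5007, -0.3529, 0.1071]
ee_rot: [3.141, -0.001, -3.095]
force: [-0.0, 0.5, -2.3]
gripper_width: 0.195
grasp_force: 82.7
```

```bash
python3 - <<'E'
from look import *
im,D=snap("15"); goto(); p,e=pose()
print(oat(im,(p[0]+.104,p[1]+.002,p[2]-.06),17)); plate(im)
E
```

```text
t 37.3 pos [ 0.5012 -0.3534  0.1082] rpy [-3.1411e+00  8.0000e-04 -3.0954e+00] q [ 0.37  0.55  0.23  1.76 -0.16  0.84  2.29] F [ 0.3 -0.  -2.2] w 0.194 gf 82.7
scene 251.0 [331.8 160.3]
top 196.5 [370.5 194.6]
[ 0.59828506 -0.3471804   0.0834764 ]
plate blob (array([ 598.7, -318. ]), 89.2) 1188.5
```

>>> {"name": "jog_arm", "arguments": {
  "motion": [
    [[0, 0, 0.004, 0, 1], [0, 0, 0.006, 0, 1], [0, 0, 0.006, 0, 1], [0, 0, 0.004, 0, 1], [0, 0, 0.003, 0, 1], [0, 0, 0.0015, 0, 1], [0, 0, 0.001, 0, 1], [0, 0, 0, 0, 1]]
  ]
}}

```text
time_s: 37.97
tool_pos: [0.5008, -0.3532, 0.082]
ee_rot: [3.141, -0.0, -3.095]
force: [-0.5, -0.3, -1.3]
gripper_width: 0.195
grasp_force: 82.8
```

```bash
python3 - <<'E'
from look import *
im,D=snap("16"); goto(); p,e=pose()
c=max(blobs("top",im["top"],(15,60,120),(28,160,255),(352,175,390,215),30),key=cv2.contourArea); print("oat top",circ(world("top",c,.022)),cv2.contourArea(c)); plate(im)
E
```

```text
t 38.07 pos [ 0.5009 -0.3534  0.0823] rpy [-3.1414e+00  3.0000e-04 -3.0955e+00] q [ 0.38  0.59  0.22  1.78 -0.17  0.79  2.3 ] F [ 0.1  0.1 -2.2] w 0.198 gf 82.8
oat top (array([ 608.8, -350.1]), 32.4) 192.0
plate blob (array([ 598.6, -317.6]), 89.0) 1229.5
```

>>> {"name": "jog_arm", "arguments": {
  "motion": [
    [[0, 0, 0.001, 0, 1], [0, 0, 0.0005, 0, 1], [0, 0, 0, 0, 1], [0.004, 0, 0, 0, 1], [0.005, 0, 0, 0, 1], [0.006, 0, 0, 0, 1], [0, 0, 0, 0, 1]]
  ]
}}

```text
time_s: 38.65
tool_pos: [0.4846, -0.3543, 0.0808]
ee_rot: [-3.142, -0.0, -3.096]
force: [-2.2, 1.0, 4.1]
gripper_width: 0.197
grasp_force: 83.4
```

```bash
python3 - <<'E'
from look import *
im,D=snap("17"); goto(); p,e=pose()
c=max(blobs("top",im["top"],(15,60,120),(28,160,255),(352,175,390,215),30),key=cv2.contourArea); print("oat top",circ(world("top",c,.02)),cv2.contourArea(c)); plate(im)
E
```

```text
t 38.75 pos [ 0.4846 -0.3543  0.0808] rpy [ 3.1414e+00 -1.2000e-03 -3.0965e+00] q [ 0.39  0.57  0.22  1.82 -0.17  0.77  2.31] F [-5.4  0.4  5.1] w 0.192 gf 83.6
oat top (array([ 606.9, -350.6]), 32.6) 218.5
plate blob (array([ 598.6, -317.6]), 89.0) 1314.0
```

>>> {"name": "jog_arm", "arguments": {
  "motion": [
    [[0, 0, -0.001, 0, 1], [0.004, 0, -0.0005, 0, 1], [0.005, 0, -0.0005, 0, 1], [0.006, 0, -0.0005, 0, 1], [0.006, 0, -0.001, 0, 1], [0, 0, 0, 0, 1]]
  ]
}}

```text
time_s: 39.25
tool_pos: [0.4628, -0.3552, 0.084]
ee_rot: [3.141, -0.001, -3.097]
force: [0.7, 0.4, -2.0]
gripper_width: 0.196
grasp_force: 82.8
```

```bash
python3 - <<'E'
from look import *
im,D=snap("18"); goto(); p,e=pose()
c=max(blobs("top",im["top"],(15,60,120),(28,160,255),(352,175,390,215),30),key=cv2.contourArea); print("oat top",circ(world("top",c,.02)),cv2.contourArea(c)); plate(im)
E
```

```text
t 39.35 pos [ 0.4644 -0.355   0.0842] rpy [ 3.1416e+00 -1.0000e-04 -3.0961e+00] q [ 0.41  0.55  0.22  1.85 -0.17  0.76  2.33] F [-0.  -0.1 -1.5] w 0.198 gf 82.8
oat top (array([ 608.3, -350.7]), 32.5) 220.5
plate blob (array([ 599.3, -317.8]), 89.1) 1759.0
```

>>> {"name": "jog_arm", "arguments": {
  "motion": [
    [[0.005, 0, -0.001, 0, 1], [0.005, 0, -0.001, 0, 1], [0.005, 0, -0.001, 0, 1], [0.005, 0, -0.002, 0, 1], [0.005, 0, -0.003, 0, 1], [0.004, 0, -0.006, 0, 1], [0.003, 0, -0.015, 0, 1], [0, 0, -0.02, 0, 1], [0, 0, -0.025, 0, 1], [0, 0, -0.025, 0, 1], [0, 0, -0.025, 0, 1], [0, 0, -0.025, 0, 1], [0, 0, -0.01, 0, 1], [0, 0, 0, 0, 1]]
  ]
}}

```text
time_s: 40.52
tool_pos: [0.4338, -0.3573, 0.2459]
ee_rot: [-3.139, 0.004, -3.096]
force: [-0.3, -0.5, -1.3]
gripper_width: 0.198
grasp_force: 82.8
```

```bash
python3 - <<'E'
from look import *
im,D=snap("19"); p,e=pose()
c=max(blobs("top",im["top"],(15,60,120),(28,160,255),(352,175,390,215),30),key=cv2.contourArea); print("oat top",circ(world("top",c,.016)),cv2.contourArea(c)); plate(im)
from tilt import tilt
tilt("s19"); goto((.336,.158,.24),(.336,.158,.125))
E
```

```text
oat top (array([ 649.4, -351.1]), 32.1) 218.0
plate blob (array([ 640. , -317.8]), 89.0) 1890.5
t 40.67 pos [ 0.4322 -0.3558  0.2417] rpy [ 3.1403e+00 -1.6000e-03 -3.0954e+00] q [ 0.39  0.33  0.27  1.75 -0.1   1.07  2.31] F [ 0.8  0.5 -2.4] w 0.199 gf 82.8
handle 53 slope deg -14.8 +- 2.0 at0 2.0 s -0.076 -0.013 z@s=.1 -24.5 tmean 0.0058
blade 147 slope deg -13.8 +- 0.9 at0 -53.5 s 0.061 0.122 z@s=.1 -78.1 tmean -0.0007
t 40.67 pos [ 0.4322 -0.3558  0.2417] rpy [ 3.1403e+00 -1.6000e-03 -3.0954e+00] q [ 0.39  0.33  0.27  1.75 -0.1   1.07  2.31] F [ 0.8  0.5 -2.4] w 0.199 gf 82.8
(0.336, 0.158, 0.24) tool shift [0.0724 0.5177 0.0017]
(0.336, 0.158, 0.125) tool shift [-0.     0.     0.115]
```

Oatcake_0 lies on the plate, 34 mm off centre. The plate has since been knocked 41 mm in +x, to (.640,-.318), with the oatcake still aboard. On to oatcake_1.

>>> {"name": "jog_arm", "arguments": {
  "motion": [
    [[0, 0.01, 0, 0, 1], [0.001, 0.02, 0, 0, 1], [0.0015, 0.03, 0, 0, 1], [0.0015, 0.031, 0, 0, 1], [0.0015, 0.031, 0, 0, 1], [0.0015, 0.031, 0, 0, 1], [0.0015, 0.031, 0, 0, 1], [0.0015, 0.031, 0, 0, 1], [0.0015, 0.031, 0, 0, 1], [0.0015, 0.031, 0, 0, 1], [0.0015, 0.031, 0, 0, 1], [0.0015, 0.031, 0, 0, 1], [0.0015, 0.031, 0, 0, 1], [0.0015, 0.031, 0, 0, 1], [0.005, 0.031, 0, 0, 1], [0.01, 0.031, 0, 0, 1], [0.013, 0.025, 0, 0, 1], [0.013, 0.02, 0, 0, 1], [0.01, 0.01, 0, 0, 1], [0, 0, 0, 0, 1]]
  ]
}}

```text
time_s: 42.33
tool_pos: [0.3359, 0.1598, 0.242]
ee_rot: [-3.141, -0.003, -3.09]
force: [-0.5, 0.3, -1.6]
gripper_width: 0.197
grasp_force: 82.8
```

```bash
python3 - <<'E'
from look import *
im,D=snap("20"); goto((.336,.1555,.24),(.336,.1555,.115))
for c in blobs('top',im['top'],(15,70,150),(30,255,255),(150,205,242,245),40): print('oat',circ(world('top',c,.04)))
E
```

```text
t 42.43 pos [0.3381 0.1577 0.2423] rpy [-3.1407e+00 -1.3000e-03 -3.0937e+00] q [-0.38  0.03 -0.2   2.11  0.01  1.    1.03] F [-0.2  0.3 -2.5] w 0.196 gf 82.8
(0.336, 0.1555, 0.24) tool shift [ 0.0022 -0.0021  0.0023]
(0.336, 0.1555, 0.115) tool shift [-0.     0.     0.125]
oat (array([502.8, 163.4]), 32.4)
```

>>> {"name": "jog_arm", "arguments": {
  "motion": [
    [[0.0022, -0.0021, 0.01, 0, 1], [0, 0, 0.02, 0, 1], [0, 0, 0.025, 0, 1], [0, 0, 0.025, 0, 1], [0, 0, 0.025, 0, 1], [0, 0, 0.015, 0, 1], [0, 0, 0.008, 0, 1], [0, 0, 0.004, 0, 1], [0, 0, 0.002, 0, 1], [0, 0, 0, 0, 1]]
  ]
}}

```text
time_s: 43.27
tool_pos: [0.3374, 0.1555, 0.1093]
ee_rot: [3.142, 0.0, -3.096]
force: [-0.2, 0.8, -2.1]
gripper_width: 0.195
grasp_force: 82.8
```

>>> {"name": "jog_arm", "arguments": {
  "motion": [
    [[0, 0, 0.0015, 0, 1], [0, 0, 0.001, 0, 1], [0, 0, 0, 0, 1]]
  ]
}}

```text
time_s: 43.52
tool_pos: [0.3373, 0.1558, 0.107]
ee_rot: [3.141, 0.001, -3.096]
force: [0.1, -1.1, -0.9]
gripper_width: 0.196
grasp_force: 82.8
```

>>> {"name": "jog_arm", "arguments": {
  "motion": [
    [[0, 0, 0.0012, 0, 1], [0, 0, 0.001, 0, 1], [-0.003, 0, 0, 0, 1], [-0.005, 0, 0, 0, 1], [-0.005, 0, 0, 0, 1], [-0.005, 0, 0, 0, 1], [0, 0, 0, 0, 1]]
  ]
}}

```text
time_s: 44.1
tool_pos: [0.3557, 0.1567, 0.1047]
ee_rot: [3.141, 0.001, -3.095]
force: [0.7, -0.9, 2.2]
gripper_width: 0.197
grasp_force: 83.5
```

>>> {"name": "jog_arm", "arguments": {
  "motion": [
    [[-0.005, 0, 0, 0, 1], [-0.005, 0, 0, 0, 1], [-0.005, 0, 0, 0, 1], [-0.005, 0, 0, 0, 1], [-0.004, 0, 0, 0, 1], [0, 0, 0, 0, 1]]
  ]
}}

```text
time_s: 44.6
tool_pos: [0.3794, 0.1577, 0.1046]
ee_rot: [3.141, 0.0, -3.095]
force: [-1.7, -0.8, 3.5]
gripper_width: 0.197
grasp_force: 83.7
```

```bash
python3 - <<'E'
from look import *
im,D=snap("21"); goto()
for c in blobs('top',im['top'],(15,70,150),(30,255,255),(150,200,242,245),40): print('oat',circ(world('top',c,.042)))
E
```

```text
t 44.7 pos [0.3794 0.1578 0.1046] rpy [ 3.1413e+00  8.0000e-04 -3.0954e+00] q [-0.37  0.3  -0.18  2.22  0.09  0.63  1.  ] F [-1.1 -0.5  2.7] w 0.198 gf 83.6
oat (array([507. , 164.5]), 32.5)
```

>>> {"name": "jog_arm", "arguments": {
  "motion": [
    [[-0.005, 0, 0, 0, 1], [-0.005, 0, 0, 0, 1], [-0.005, 0, 0, 0, 1], [-0.005, 0, 0, 0, 1], [0, 0, 0, 0, 1], [0, 0, -0.002, 0, 1], [0, 0, -0.002, 0, 1], [0, 0, -0.002, 0, 1], [0, 0, -0.003, 0, 1], [0, 0, -0.004, 0, 1], [0, 0, -0.005, 0, 1], [0, 0, -0.005, 0, 1], [0, 0, -0.004, 0, 1], [0, 0, -0.002, 0, 1], [0, 0, 0, 0, 1]]
  ]
}}

```text
time_s: 45.95
tool_pos: [0.3993, 0.1586, 0.134]
ee_rot: [3.141, 0.001, -3.096]
force: [0.7, -0.8, -2.1]
gripper_width: 0.196
grasp_force: 82.8
```

```bash
python3 - <<'E'
from look import *
im,D=snap("22"); goto()
print(oat(im,(.507,.164,.072),16)); plate(im)
for c in blobs('top',im['top'],(15,70,150),(30,255,255),(150,200,242,245),40): print('oat',circ(world('top',c,.072)))
E
```

```text
t 46.05 pos [0.3989 0.1585 0.1335] rpy [ 3.1415e+00  2.0000e-04 -3.0955e+00] q [-0.35  0.27 -0.18  2.15  0.07  0.72  1.04] F [ 0.1 -0.9 -3.2] w 0.198 gf 82.8
scene 189.0 [258.4 255.1]
top 230.5 [221.1 222.8]
[0.50736602 0.16738286 0.07282608]
plate blob (array([ 639.6, -317.7]), 89.0) 1914.5
oat (array([508.4, 166.6]), 32.2)
```

>>> {"name": "jog_arm", "arguments": {
  "motion": [
    [[0, 0, -0.004, 0, 1], [0, 0, -0.008, 0, 1], [0, 0, -0.012, 0, 1], [0, 0, -0.014, 0, 1], [0, 0, -0.014, 0, 1], [0, 0, -0.014, 0, 1], [0, 0, -0.014, 0, 1], [0, 0, -0.012, 0, 1], [0, 0, -0.008, 0, 1], [0, 0, -0.004, 0, 1], [-0.001, -0.004, 0, 0, 1], [-0.002, -0.008, 0, 0, 1], [-0.003, -0.012, 0, 0, 1], [-0.004, -0.016, 0, 0, 1], [-0.005, -0.02, 0, 0, 1], [-0.006, -0.024, 0, 0, 1], [-0.006, -0.026, 0, 0, 1], [-0.006, -0.026, 0, 0, 1], [-0.006, -0.026, 0, 0, 1], [-0.006, -0.026, 0, 0, 1]]
  ]
}}

```text
time_s: 47.72
tool_pos: [0.452, -0.0295, 0.2365]
ee_rot: [-3.141, -0.002, -3.096]
force: [0.6, 0.6, -2.8]
gripper_width: 0.2
grasp_force: 82.8
```

>>> {"name": "jog_arm", "arguments": {
  "motion": [
    [[-0.006, -0.026, 0, 0, 1], [-0.006, -0.026, 0, 0, 1], [-0.006, -0.026, 0, 0, 1], [-0.006, -0.026, 0, 0, 1], [-0.006, -0.026, 0, 0, 1], [-0.006, -0.026, 0, 0, 1], [-0.006, -0.026, 0, 0, 1], [-0.006, -0.024, 0, 0, 1], [-0.006, -0.02, 0, 0, 1], [-0.005, -0.016, 0, 0, 1], [-0.004, -0.012, 0, 0, 1], [-0.003, -0.008, 0, 0, 1], [-0.002, -0.004, 0, 0, 1], [-0.001, 0, 0, 0, 1], [0, 0, 0, 0, 1]]
  ]
}}

```text
time_s: 48.97
tool_pos: [0.5339, -0.2889, 0.2372]
ee_rot: [3.141, -0.0, -3.095]
force: [0.3, -0.1, -3.1]
gripper_width: 0.198
grasp_force: 82.8
```

```bash
python3 - <<'E'
from look import *
im,D=snap("23"); goto((.5367,-.2913,.237)); p,e=pose(); plate(im)
for c in blobs('top',im['top'],(15,60,120),(28,160,255),(335,165,390,220),40): print('oat',circ(world('top',c,.17)),circ(world('top',c,.016)),cv2.contourArea(c))
E
```

```text
t 49.07 pos [ 0.5338 -0.2886  0.2374] rpy [ 3.1409e+00 -1.0000e-04 -3.0940e+00] q [ 0.32  0.41  0.13  1.63 -0.06  1.1   2.08] F [-0.8 -0.2 -1.9] w 0.196 gf 82.8
(0.5367, -0.2913, 0.237) tool shift [-0.0028 -0.0029  0.0004]
plate blob (array([ 642. , -317.1]), 88.3) 536.5
oat (array([ 642.2, -301.1]), 52.0) (array([ 656.7, -326.2]), 56.9) 367.5
```

>>> {"name": "jog_arm", "arguments": {
  "motion": [
    [[0, 0, 0.004, 0, 1], [0, -0.001, 0.008, 0, 1], [0, 0, 0.012, 0, 1], [0, 0, 0.016, 0, 1], [0, 0, 0.016, 0, 1], [0, 0, 0.016, 0, 1], [0, 0, 0.016, 0, 1], [0, 0, 0.016, 0, 1], [0, 0, 0.014, 0, 1], [0, 0, 0.01, 0, 1], [0, 0, 0.006, 0, 1], [0, 0, 0.004, 0, 1], [0, 0, 0.003, 0, 1], [0, 0, 0, 0, 1]]
  ]
}}

```text
time_s: 50.23
tool_pos: [0.5339, -0.2908, 0.0963]
ee_rot: [-3.142, 0.0, -3.095]
force: [-0.2, 0.1, -3.0]
gripper_width: 0.199
grasp_force: 82.8
```

```bash
python3 - <<'E'
from look import *
im,D=snap("24"); goto(); p,e=pose(); plate(im)
for c in blobs('top',im['top'],(15,60,120),(28,160,255),(335,165,390,220),40): print('oat',circ(world('top',c,.04)),circ(world('top',c,.016)),cv2.contourArea(c))
a=cv2.resize(im['scene'][110:210,260:360],(396,396),interpolation=cv2.INTER_CUBIC); b=cv2.resize(im['top'][150:250,310:410],(396,396),interpolation=cv2.INTER_CUBIC)
cv2.imwrite('pics/c24.png',np.hstack([a,b]))
E
```

```text
t 50.33 pos [ 0.5341 -0.2909  0.0969] rpy [-3.1412e+00  9.0000e-04 -3.0955e+00] q [ 0.34  0.56  0.11  1.78 -0.08  0.81  2.1 ] F [ 0.5 -0.2 -2.2] w 0.197 gf 82.8
plate blob (array([ 640.7, -318.1]), 88.9) 767.5
oat (array([ 643.9, -315.1]), 63.4) (array([ 646., -319.]), 64.3) 379.5
```

View pics/c24.png

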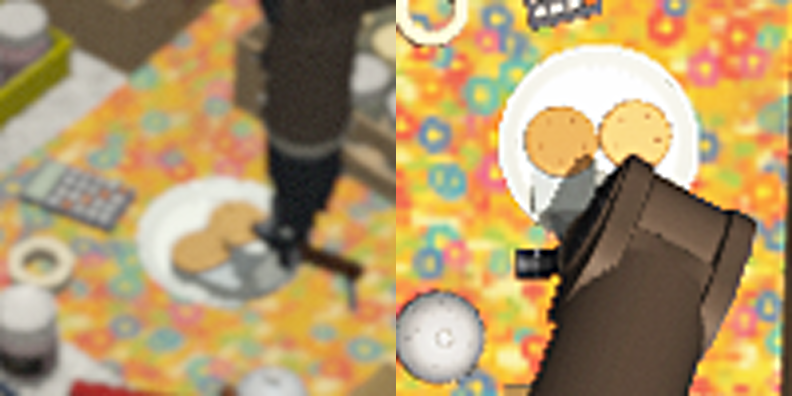

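Both oatcakes show side by side over the plate. The held one is at left, px (351,186), and the placed one at right, px (371,184).

```bash
python3 - <<'E'
from look import *
im=cv2.imread('pics/top24.png')
c=max(blobs('top',im,(15,60,120),(28,160,255),(335,165,390,220),40),key=cv2.contourArea)[:,0]
l=c[:,0].min(); r=c[:,0].max(); v=c[:,1].min()
print(l,r, ray('top',l-.5,185.6,.036)[:2].round(4), ray('top',r+.5,184,.016)[:2].round(4))
q=c[c[:,0]<358]; print("top of left", ray('top',351,q[:,1].min()-.5,.036)[:2].round(4))
E
```

```text
343 379 [ 0.6402 -0.2517] [ 0.6486 -0.3847]
top of left [ 0.6723 -0.2813]
```

>>> {"name": "jog_arm", "arguments": {
  "motion": [
    [[-0.0015, 0.001, 0, 0, 1], [-0.0015, 0.001, 0.002, 0, 1], [0, 0, 0.004, 0, 1], [0, 0, 0.004, 0, 1], [0, 0, 0.003, 0, 1], [0, 0, 0.0015, 0, 1], [0, 0, 0.001, 0, 1], [0, 0, 0, 0, 1]]
  ]
}}

```text
time_s: 51.0
tool_pos: [0.5362, -0.2888, 0.081]
ee_rot: [3.141, -0.001, -3.096]
force: [-4.4, 1.4, 5.1]
gripper_width: 0.192
grasp_force: 83.7
```

>>> {"name": "jog_arm", "arguments": {
  "motion": [
    [[0.004, 0, 0, 0, 1], [0.005, 0, 0, 0, 1], [0.006, 0, 0, 0, 1], [0, 0, 0, 0, 1]]
  ]
}}

```text
time_s: 51.33
tool_pos: [0.5204, -0.2897, 0.081]
ee_rot: [-3.142, -0.0, -3.096]
force: [-3.4, 1.2, 4.0]
gripper_width: 0.198
grasp_force: 83.2
```

```bash
cat > two.py <<'E'
from look import *
import sys
im,D=snap(sys.argv[1]); goto(); plate(im)
c=max(blobs('top',im['top'],(15,60,120),(28,160,255),(335,165,390,220),40),key=cv2.contourArea)[:,0]
l=c[:,0].min(); r=c[:,0].max(); q=c[c[:,0]<358]
print("left cy",ray('top',l-.5,185.6,.02)[1]-.033,"left cx",ray('top',351,q[:,1].min()-.5,.02)[0]-.033,"right cy",ray('top',r+.5,184,.016)[1]+.033)
E
python3 two.py 25
```

```text
t 51.43 pos [ 0.5205 -0.2896  0.0811] rpy [ 3.1414e+00 -1.3000e-03 -3.0964e+00] q [ 0.34  0.56  0.11  1.82 -0.08  0.76  2.11] F [-3.5 -0.2  4.4] w 0.199 gf 83.5
plate blob (array([ 638.8, -316.6]), 90.2) 863.0
left cy -0.2796134503981378 left cx 0.6444648201370528 right cy -0.28113204752975374
```

>>> {"name": "jog_arm", "arguments": {
  "motion": [
    [[0, 0, -0.001, 0, 1], [0.004, 0, -0.0005, 0, 1], [0.005, 0, -0.0005, 0, 1], [0.006, 0, -0.0005, 0, 1], [0.006, 0, -0.001, 0, 1], [0.005, 0, -0.001, 0, 1], [0.005, 0, -0.001, 0, 1], [0.005, 0, -0.001, 0, 1], [0.005, 0, -0.002, 0, 1], [0.005, 0, -0.003, 0, 1], [0.004, 0, -0.006, 0, 1], [0.003, 0, -0.015, 0, 1], [0, 0, -0.02, 0, 1], [0, 0, -0.025, 0, 1], [0, 0, -0.02, 0, 1], [0, 0, -0.01, 0, 1], [0, 0, 0, 0, 1]]
  ]
}}

```text
time_s: 52.85
tool_pos: [0.4697, -0.2925, 0.1909]
ee_rot: [-3.14, 0.004, -3.096]
force: [0.3, -0.1, -1.4]
gripper_width: 0.196
grasp_force: 82.9
```

```bash
python3 - <<'E'
from look import *
im,D=snap("26"); goto(); plate(im)
for c in blobs('top',im['top'],(15,60,120),(28,160,255),(335,165,390,220),40): print('oat',circ(world('top',c,.016)),cv2.contourArea(c))
# mat
hsv=cv2.cvtColor(im['scene'],cv2.COLOR_BGR2HSV); 
for q in ((.36,-.26,.004),(.36,-.42,.004),(.38,-.34,.004)):
    for n in('scene','top'):
        u,v=proj(n,q).astype(int); print(n,u,v,cv2.cvtColor(im[n],cv2.COLOR_BGR2HSV)[v,u])
a=cv2.resize(im['scene'][130:210,290:370],(396,396),interpolation=cv2.INTER_CUBIC); b=cv2.resize(im['top'][180:280,310:410],(396,396),interpolation=cv2.INTER_CUBIC)
cv2.imwrite('pics/c26.png',np.hstack([a,b]))
E
```

```text
t 52.95 pos [ 0.4684 -0.2916  0.188 ] rpy [ 3.1414e+00 -1.0000e-04 -3.0954e+00] q [ 0.37  0.37  0.12  1.83 -0.05  0.95  2.13] F [-0.2  0.2 -1.4] w 0.195 gf 82.9
plate blob (array([ 619.6, -313.5]), 108.8) 1873.5
oat (array([ 644.4, -279.6]), 32.5) 217.5
oat (array([ 649.4, -351.1]), 32.1) 217.0
scene 363 215 [ 19 110 153]
top 343 265 [ 17 156 170]
scene 386 192 [ 21 105 221]
top 388 265 [ 12 103  92]
scene 371 201 [ 21 103 220]
top 366 259 [15 98 86]
```

View pics/c26.png

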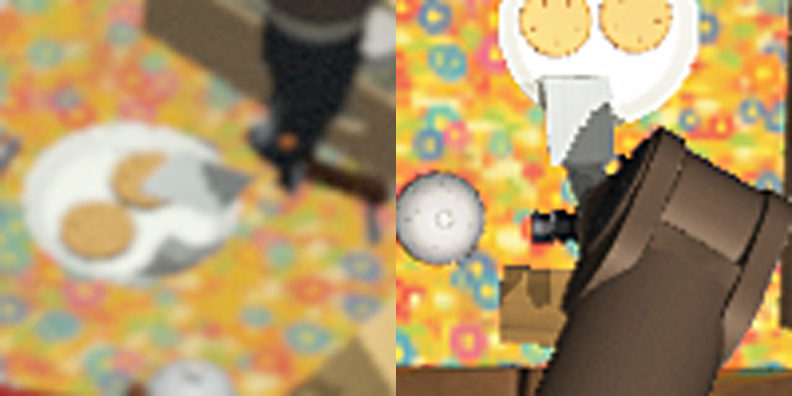

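Both oatcakes lie flat on the plate, at (.644,-.280) and (.649,-.351), and the slice is free. For the mat I use the earlier frame taken while it was empty and the arm was away.

```bash
python3 - <<'E'
from look import *
t=cv2.imread('pics/t10.png'); s=cv2.imread('pics/s10.png')
for n,im in(('top',t),('scene',s)):
    u,v=proj(n,(.385,-.34,.004)).astype(int); hsv=cv2.cvtColor(im,cv2.COLOR_BGR2HSV); print(n,u,v,[tuple(int(k) for k in hsv[v+j,u+i]) for i,j in((0,0),(-15,0),(15,3),(5,5))])
    for lo,hi in (((18,50,190),(30,118,255)),((18,70,215),(28,115,255))):
        k=cv2.inRange(hsv,lo,hi); k=cv2.morphologyEx(k,cv2.MORPH_OPEN,np.ones((5,5),np.uint8))
        cs=[c for c in cv2.findContours(k,cv2.RETR_EXTERNAL,cv2.CHAIN_APPROX_NONE)[0] if cv2.pointPolygonTest(c,(float(u),float(v)),False)>=0]
        for c in cs: print(rect(world(n,c,.004)),cv2.contourArea(c))
cv2.imwrite('pics/c27.png',cv2.resize(t[240:280,320:410],None,fx=8,fy=8,interpolation=cv2.INTER_CUBIC))
E
```

```text
top 366 258 [(23, 117, 250), (25, 111, 253), (22, 125, 247), (24, 113, 252)]
scene 370 200 [(21, 101, 230), (27, 57, 191), (21, 182, 192), (20, 104, 235)]
(array([ 391.6, -340.1]), array([219.9,  80. ]), 89.5) 684.5
(array([ 388.7, -336.8]), array([208.5,  74.2]), 89.5) 637.0
```

View pics/c27.png

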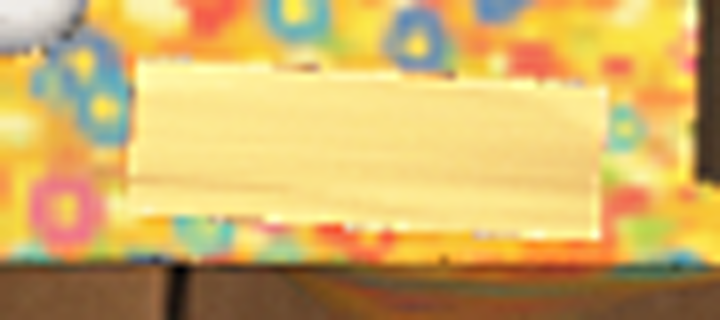

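The empty mat's corners in the crop (×8, offset 320,240) are (138,62), (606,88), (600,240) and (130,213).

```bash
python3 - <<'E'
from look import *
W=np.array([ray('top',320+(u+.5)/8-.5,240+(v+.5)/8-.5,.004)[:2] for u,v in((138,62),(606,88),(600,240),(130,213))])
print(W.round(4),W.mean(0).round(4))
for a,b in((0,1),(3,2),(0,3),(1,2)):
    e=W[b]-W[a]; print(np.linalg.norm(e).round(4),np.degrees(np.arctan2(e[1],e[0])).round(2))
goto()
E
```

```text
[[ 0.4237 -0.2363]
 [ 0.414  -0.4432]
 [ 0.347  -0.4405]
 [ 0.3571 -0.233 ]] [ 0.3855 -0.3383]
0.2071 -92.69
0.2077 -92.79
0.0667 177.2
0.0671 177.73
t 52.95 pos [ 0.4684 -0.2916  0.188 ] rpy [ 3.1414e+00 -1.0000e-04 -3.0954e+00] q [ 0.37  0.37  0.12  1.83 -0.05  0.95  2.13] F [-0.2  0.2 -1.4] w 0.195 gf 82.9
```

>>> {"name": "jog_arm", "arguments": {
  "motion": [
    [[0, 0, -0.01, 0.04, 1], [0, 0, -0.01, 0.08, 1], [0, 0, 0, 0.104, 1], [0, 0, 0, 0.104, 1], [0, 0, 0, 0.104, 1], [0, 0, 0, 0.104, 1], [0, 0, 0, 0.104, 1], [0, 0, 0, 0.104, 1], [0, 0, 0, 0.104, 1], [0, 0, 0, 0.104, 1], [0, 0, 0, 0.104, 1], [0, 0, 0, 0.104, 1], [0, 0, 0, 0.104, 1], [0, 0, 0, 0.104, 1], [0, 0, 0, 0.104, 1], [0, 0, 0, 0.104, 1], [0, 0, 0, 0.088, 1], [0, 0, 0, 0, 1]]
  ]
}}

```text
time_s: 54.45
tool_pos: [0.4679, -0.2912, 0.2066]
ee_rot: [-3.139, -0.001, 1.52]
force: [-0.1, -0.1, -1.6]
gripper_width: 0.194
grasp_force: 82.8
```

```bash
python3 -c "
from h import *
goto((.3867,-.3133,.2),(.3867,-.3133,.09))"
```

```text
t 54.45 pos [ 0.4679 -0.2912  0.2066] rpy [-3.1385e+00 -6.0000e-04  1.5197e+00] q [ 0.09  0.37  0.5   1.83 -0.21  1.    0.62] F [-0.1 -0.1 -1.6] w 0.194 gf 82.8
(0.3867, -0.3133, 0.2) tool shift [-0.0262 -0.08    0.0066]
(0.3867, -0.3133, 0.09) tool shift [0.   0.   0.11]
```

>>> {"name": "jog_arm", "arguments": {
  "motion": [
    [[-0.002, -0.006, 0, 0, 1], [-0.004, -0.013, 0, 0, 1], [-0.005, -0.016, 0, 0, 1], [-0.005, -0.016, 0, 0, 1], [-0.005, -0.015, 0, 0, 1], [-0.0035, -0.01, 0.005, 0, 1], [-0.0017, -0.004, 0.015, 0, 1], [0, 0, 0.02, 0, 1], [0, 0, 0.02, 0, 1], [0, 0, 0.02, 0, 1], [0, 0, 0.018, 0, 1], [0, 0, 0.012, 0, 1], [0, 0, 0.005, 0, 1], [0, 0, 0, 0, 1]]
  ]
}}

```text
time_s: 55.62
tool_pos: [0.3865, -0.314, 0.0924]
ee_rot: [-3.14, -0.001, 1.524]
force: [0.0, 0.6, -1.9]
gripper_width: 0.19
grasp_force: 82.8
```

```bash
python3 -c "
from h import *
goto((.3867,-.3133,.09))"
python3 tilt.py s28
```

```text
t 55.62 pos [ 0.3865 -0.314   0.0924] rpy [-3.1398e+00 -9.0000e-04  1.5235e+00] q [ 0.24  0.45  0.45  2.07 -0.3   0.69  0.84] F [ 0.   0.6 -1.9] w 0.19 gf 82.8
(0.3867, -0.3133, 0.09) tool shift [0.0007 0.0002 0.0024]
t 55.67 pos [ 0.3871 -0.3143  0.0933] rpy [-3.1410e+00 -3.0000e-04  1.5235e+00] q [ 0.24  0.45  0.45  2.07 -0.3   0.69  0.84] F [ 0.4  0.2 -0.9] w 0.198 gf 82.8
handle 47 slope deg -3.3 +- 3.3 at0 14.8 s -0.079 -0.014 z@s=.1 9.1 tmean -0.0046
blade 90 slope deg -12.6 +- 2.9 at0 -60.1 s 0.061 0.133 z@s=.1 -82.5 tmean -0.0127
```

Now press down gradually so the slice levels itself on the mat.

>>> {"name": "jog_arm", "arguments": {
  "motion": [
    [[0, 0, 0.005, 0, 1], [0, 0, 0.005, 0, 1], [0, 0, 0.003, 0, 1], [0, 0, 0.002, 0, 1], [0, 0, 0.002, 0, 1], [0, 0, 0.002, 0, 1], [0, 0, 0.002, 0, 1], [0, 0, 0.002, 0, 1], [0, 0, 0, 0, 1]]
  ]
}}

```text
time_s: 56.42
tool_pos: [0.3884, -0.3134, 0.0707]
ee_rot: [3.141, -0.001, 1.525]
force: [-0.3, 6.1, 9.1]
gripper_width: 0.195
grasp_force: 84.2
```

>>> {"name": "jog_arm", "arguments": {
  "motion": [
    [[0, 0, 0.002, 0, 1], [0, 0, 0.002, 0, 1], [0, 0, 0.002, 0, 1], [0, 0, 0.002, 0, 1], [0, 0, 0, 0, 1]]
  ]
}}

```text
time_s: 56.83
tool_pos: [0.3885, -0.3135, 0.0627]
ee_rot: [3.14, -0.001, 1.525]
force: [-1.1, 5.2, 7.1]
gripper_width: 0.2
grasp_force: 84.0
```

>>> {"name": "jog_arm", "arguments": {
  "motion": [
    [[0, -0.0008, 0.002, 0, 1], [0, -0.0007, 0.002, 0, 1], [0, 0, 0.0015, 0, 1], [0, 0, 0, 0, 1]]
  ]
}}

```text
time_s: 57.17
tool_pos: [0.3873, -0.3139, 0.0573]
ee_rot: [3.14, 0.0, 1.525]
force: [-0.0, 3.7, 6.7]
gripper_width: 0.197
grasp_force: 83.9
```

>>> {"name": "jog_arm", "arguments": {
  "motion": [
    [[0, 0, 0.0015, 0, 1], [0, 0, 0.0015, 0, 1], [0, 0, 0, 0, 1]]
  ]
}}

```text
time_s: 57.42
tool_pos: [0.3872, -0.3137, 0.0543]
ee_rot: [3.14, -0.0, 1.525]
force: [1.8, 4.6, 4.7]
gripper_width: 0.198
grasp_force: 83.8
```

```bash
python3 -c "
from h import *
goto((.3867,-.3133,.0527)); print(monitor.state()['moment'].round(2))"
```

```text
t 57.42 pos [ 0.3872 -0.3137  0.0543] rpy [ 3.1400e+00 -1.0000e-04  1.5251e+00] q [ 0.27  0.51  0.41  2.1  -0.35  0.6   0.88] F [1.8 4.6 4.7] w 0.198 gf 83.8
(0.3867, -0.3133, 0.0527) tool shift [ 0.0004 -0.0005  0.0016]
[ 0.14 -0.23  0.14]
```

>>> {"name": "jog_arm", "arguments": {
  "motion": [
    [[0, 0, 0.001, 0, 1], [0, 0, 0.001, 0, 1], [0, 0, 0, 0, 1]]
  ]
}}

```text
time_s: 57.67
tool_pos: [0.3871, -0.3137, 0.0523]
ee_rot: [3.14, -0.0, 1.525]
force: [1.5, 3.5, 5.8]
gripper_width: 0.195
grasp_force: 84.0
```

>>> {"name": "jog_arm", "arguments": {
  "motion": [
    [[0, 0, 0.001, 0, 1], [0, 0, 0.0005, 0, 1], [0, 0, 0, 0, 1]]
  ]
}}

```text
time_s: 57.92
tool_pos: [0.3872, -0.3136, 0.0512]
ee_rot: [3.14, -0.0, 1.525]
force: [1.4, 5.7, 9.7]
gripper_width: 0.199
grasp_force: 84.8
```

>>> {"name": "jog_arm", "arguments": {
  "motion": [
    [[0, 0, 0.0008, 0, 1], [0, 0, 0, 0, 1], [0, 0, 0, 0, 1]]
  ]
}}

```text
time_s: 58.17
tool_pos: [0.3873, -0.3135, 0.0509]
ee_rot: [3.139, -0.001, 1.525]
force: [-2.2, 7.4, 20.4]
gripper_width: 0.195
grasp_force: 86.6
```

```bash
python3 tilt.py s29
```

```text
t 58.22 pos [ 0.3873 -0.3136  0.0509] rpy [ 3.1393e+00 -8.0000e-04  1.5249e+00] q [ 0.28  0.51  0.4   2.1  -0.35  0.59  0.88] F [-1.   8.6 20.3] w 0.197 gf 86.6
handle 52 slope deg 1.5 +- 1.8 at0 8.1 s -0.083 -0.014 z@s=.1 10.7 tmean -0.0046
blade 107 slope deg -0.4 +- 1.1 at0 -53.9 s 0.06 0.144 z@s=.1 -54.6 tmean -0.0088
```

Force rose sharply and both slopes read about 0°, so the slice is level on the mat. I relieve the pressure, release and retreat.

>>> {"name": "jog_arm", "arguments": {
  "motion": [
    [[0, 0, -0.0012, 0, 1], [0, 0, 0, 0, 1], [0, 0, 0, 0, 0.4], [0, 0, 0, 0, 0], [0, 0, 0, 0, -0.5], [0, 0, 0, 0, -1], [0, 0, 0, 0, -1], [0, 0, -0.01, 0, -1], [0, 0, -0.02, 0, -1], [0, 0, -0.03, 0, -1], [0, 0, -0.03, 0, -1], [0, 0, -0.03, 0, -1], [0, 0, -0.03, 0, -1], [0.02, 0, -0.02, 0, -1], [0.03, 0, 0, 0, -1], [0.035, 0, 0, 0, -1], [0.035, 0, 0, 0, -1], [0.035, 0, 0, 0, -1], [0.035, 0, 0, 0, -1], [0.03, 0, 0, 0, -1]]
  ]
}}

```text
time_s: 59.88
tool_pos: [0.396, -0.0924, 0.2215]
ee_rot: [3.141, -0.0, 1.524]
force: [0.9, 0.2, -0.4]
gripper_width: 0.999
grasp_force: 0.0
```

>>> {"name": "jog_arm", "arguments": {
  "motion": [
    [[0.035, 0, 0, 0, -1], [0.035, 0, 0, 0, -1], [0.035, 0, 0, 0, -1], [0.02, 0, 0, 0, -1], [0, 0, 0, 0, -1], [0, 0, 0, 0, -1]]
  ]
}}

```text
time_s: 60.38
tool_pos: [0.4023, 0.0311, 0.2213]
ee_rot: [3.141, 0.0, 1.526]
force: [-0.3, -0.3, -0.1]
gripper_width: 1.001
grasp_force: 0.0
```

```bash
python3 - <<'E'
from look import *
im,D=snap("30"); goto(); t=im['top']; plate(im)
for c in blobs('top',t,(15,60,120),(28,160,255),(335,165,390,220),40): print('oat',circ(world('top',c,.016)),cv2.contourArea(c))
h=[rect(world("top",c,.07)) for c in blobs("top",t,(0,120,40),(15,255,190),(330,245,372,272))]; b=[rect(world("top",c,.006)) for c in blobs("top",t,(0,0,215),(180,14,255),(368,243,404,275),50)]
print("handle",h,"blade",b)
for c in blobs("top",t,(0,110,30),(15,255,200),(280,225,312,262),10): print("bar",rect(world("top",c,.132)))
P=cloud("top",D["top"]); m=(P[...,0]>.43)&(P[...,0]<.55)&(P[...,1]>.05)&(P[...,1]<.11)&(P[...,2]>.085)&(P[...,2]<.13); print("lever",P[m].mean(0).round(3) if m.sum() else None)
cv2.imwrite('pics/c30.png',cv2.resize(t[160:280,235:415],None,fx=4.2,fy=4.2,interpolation=cv2.INTER_CUBIC))
E
```

```text
t 60.48 pos [0.4022 0.0295 0.2211] rpy [3.1414e+00 3.0000e-04 1.5226e+00] q [-0.45  0.08  0.27  2.12 -0.03  0.94 -0.22] F [-0.4 -0.4 -0. ] w 1.0 gf 0.0
plate blob (array([ 639.6, -317.7]), 89.0) 1913.5
oat (array([ 644.4, -279.6]), 32.5) 217.0
oat (array([ 649.4, -351.1]), 32.1) 216.0
handle [(array([ 386.8, -280.8]), array([20.4, 95.4]), 0.5)] blade [(array([ 380. , -410.2]), array([72.3, 54.1]), 87.5)]
bar (array([421., -48.]), array([50. , 11.1]), 28.8)
bar (array([434.5, -83.4]), array([13.4, 60.9]), 67.8)
bar (array([495.7, -97.2]), array([ 9.9, 26.4]), 0.5)
lever [0.503 0.08  0.103]
```

View pics/c30.png

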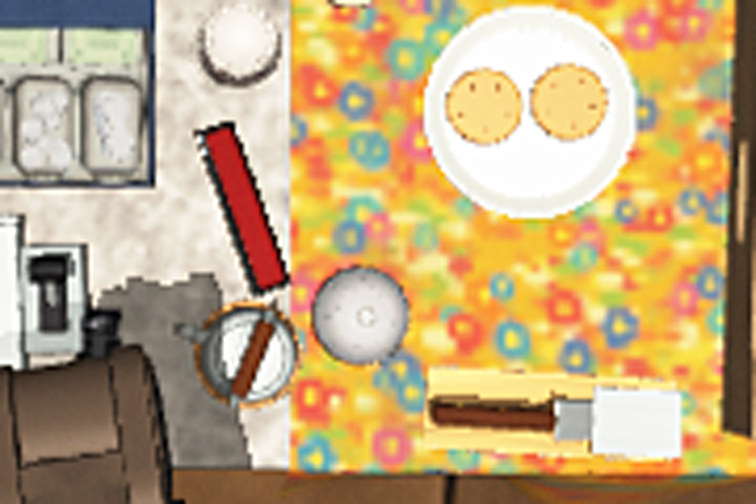

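The top view confirms it: both oatcakes flat inside the plate, pot centred on the trivet, lever off. The slice lies along the mat, its mid at (.384,-.337) against the mat centre (.3855,-.338).

```bash
python3 -c "
from cell import workorder
print(workorder.hand_in())"
```

```text
the job is handed in; nothing more can be done
None
```

The job is handed in at about 60 s: toggle off, pot upright on the middle of the trivet, both oatcakes (only two were there) inside the plate's rim, slice back along its board, and the robot clear of everything; no verdict came back.

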